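Level the kitchen counter shelf and hold the level down

ROBOT

A 6-joint arm with a two-finger parallel gripper is mounted at the origin on the work surface. World frame = base frame: x ahead of the robot, y to its left, z up, the work surface at z = 0. Lengths are in m, angles in degrees, forces in N, time in s.
With the tool pointing down it reaches from about 0.4 to 0.825 m from the base axis. Payload 7 kg.
Tool frame: the origin (TCP) lies at the very end of the fingers, on their centre line; the grasp point (between the pads) lies 19 mm behind it (ctrl.tcp_to_grasp is the distance from the TCP to the grasp point, in m); z points along the fingers, y is the direction in which the jaws open and shut (so a half turn about z gives the same grasp; the last joint's range is limited). The gripper opens to 88 mm and grips with 3 to 60 N. Pads are 19 mm wide; open, the fingers measure 130 mm over their backs; the gripper's body (78 mm by 193 mm) begins 47 mm behind the grasp point.
Start: joints at [-58.952, 20.546, 0.682, 0, -70.136, -16.507], TCP at [0.169, -0.653, 0.227] pointing down, gripper open.
Joint ranges: [-176.03, 176.03], [-82.01, 121.73], [-58.28, 71.71], [-173.87, 95.51], [-174.79, -0.11], [-173.66, 173.66]. Speed limits (degrees/s): [136.94, 136.94, 172.46, 180, 180, 180].

INTERFACE

Orientations are given as [roll, pitch, yaw] about the fixed x, y, z axes, in that order (R = Rz(yaw) Ry(pitch) Rx(roll)).
In Python, from plant import ctrl gives the robot as it stands.
- The arm moves only by the tool jog_arm, never from a script. Its argument "commands" is a list of rows, each an object of numbers: "x", "y", "z": the shift along the tool's x, y, z in cm; "roll": the turn about the tool's z in rad. In form: [{"x": .., "y": .., "z": .., "roll": ..}, ...]. A call has 1 to 12 rows; each row shifts and turns the commanded pose from where the row before left it, along the tool's axes as they then stand; what a row does not reach is not made up. A row lasts 1/10 s, in which the tool goes at most 50 mm and 8.59 degrees, less where a joint would pass 70% of its speed; a pose out of reach is approached as far as the arm can. A call is refused whole if a number of a shift passes 5 or a number of a turn 0.15, either way. A call with a gripper value outside its range is refused whole. "gripper" is the finger opening in cm, from 0 to 8.76, set as the call begins (left out, the last holds). The fingers move at their own pace and stop on an object; the grip force is fixed at half the most. Time passes only in rows, so rows that do not move let the fingers close. It gives the time, the measured TCP pose, the force and the opening at its end, in the units of the state.
- ctrl.get_obs(): the state, without advancing time (a new reading comes with each control period).
- ctrl.snapshot(name): name is "scene" or "side" or "wrist"; returns a dict with "image" (480x640x3 uint8, red, green, blue), "mtx" (3x3 intrinsics, pixels), "k1" (the pictures are not rectified: a ray, as slopes to the right and down, at radius r is drawn at 1 + k1 r^2 times it, then the intrinsics apply), "position" and "orientation" of the camera in the world; the wrist camera has in their place "hand_eye" (4x4, takes a point from camera to tool coordinates, whose origin is the TCP and whose axes are the flange's). Camera axes: x right, y up, looking along -z (the intrinsics and any distortion apply to the point x, -y, -z); pixel columns grow to the right and rows downward; lengths in m; the calibration is good to about 2 mm. A picture is of the moment at which its call begins: read the wrist's pose just before it. There is no depth.
- ctrl.close_job(): hands the job in, once; it reports no verdict.
Trained networks look in the newest picture that a camera, given by its name, has taken for a name from the list of things; names that differ only in an ending like _2 or _b are one class to them, and where a whole thing is asked for, a point or a joint stands for the part that bears it (a point fixed in the world has none). Each returns a list of dicts, best first, with "confidence" (0 to 1); they miss things now and then, are a little off and sometimes report something else, mostly with a low value. They report only what shows in the picture. A call takes as long as a camera call. They do not tell look-alikes from the thing itself.
- ctrl.search_frame(camera, query): "position" ([column, row] as shares, 0 to 1, of the picture: columns of its width, rows of its height, amid what is visible of it).
- ctrl.regions_of(camera, query): "mask" (480x640 bool, what is visible of it) and "position" ([column, row] as shares, 0 to 1, of the picture: columns of its width, rows of its height, amid what is visible of it).
The state is a dict: "clock": time; "joint_pos": joint angles; "qvel": joint speeds; "tau": joint torques, N m; "tool_pos": TCP position; "orientation": TCP orientation; "force": force on the tool from outside, world axes, zero at the start; "moment": the same for the moment, N m; "opening": finger opening in m.
Only numpy, scipy, OpenCV 4.12 (cv2) and the standard library are available. Lean on these libraries where they do the work, as an engineer would, in place of code of your own. Each camera call takes 0.05 s, during which the arm holds its last target.

TASK

Lay the spirit level lengthwise along the free front part of the little counter shelf and let go of it, then turn the grip of the shelf's levelling foot until the bubble rests centred between the two black rings of the vial. Then press the level down onto the shelf with a steady push of about 10 N and finish while still holding that push, the bubble still centred; leave the crockery and the other things where they are.

Things in the scene. Friction and masses are not known exactly. Their poses are not given: they have to be found in the camera images.
- level: loose aluminium spirit level, 200 long (x) x 26 wide (y) x 42 high (z) mm, about 0.3 kg, lying on the counter at the start. Origin: centre of its underside. The vial, a yellow-green tube along x, topping out at 41 mm, lies in a 72 mm gap between two end blocks; below it a 26 mm high rail runs the full length. Best gripped across its 26 mm width.
- level_end (a point): centre of the flat top of the level's +x end block (64 x 26 mm), 68 mm from the middle and 42 mm above the underside; the -x block is its mirror image. Good places to press without hiding the vial.
- bubble (a joint): place of the pale 17 mm long bubble, m along the level's +x; 0 = centred between the two black rings (ring centres 12 mm either side of the middle), stops at +-0.020. It goes towards the higher end, about 1 mm per mrad of slope, and takes about 1 s to settle. Pressing on an end block can shift it by 1 to 2 mm.
- board: wooden board of the shelf, 200 deep (x) x 460 long (y) x 20 mm thick. Origin: centre of its top face, about 90 mm above the counter, z up. A fixed leg carries its +y end, the levelling foot its -y end, which sits 8 to 19 mrad too low at the start. The stand is fixed to the counter; on its rubber pads the board gives about 0.25 mm per N of push and comes back.
- board_free (a point): middle of the free front part of the board's top, 50 mm in front (-x) of its middle line and 20 mm from the middle towards +y; axes as the board's. A jar (60 mm wide, 90 high) and a cup (60 mm wide, 55 high) stand on the rear half, centres 55 to 65 mm behind the middle line.
- foot (a joint): turn of the levelling foot, rad, growing clockwise seen from above, range 0 to 5, starting at 0 to 0.5. Clockwise raises the foot end of the board by about 6.8 mrad of slope per rad. Stays where it is left (friction about 0.12 N m).
- foot_grip (a point): on the foot's upright screw axis, 30 mm above the board, 180 mm from the board's middle towards -y. The grip is an upright steel bar, 42 long (point's x) x 14 thick (point's y) mm, from 12 to 44 mm above the board, on a round disc 48 mm across whose top is 12 mm above the board. The point turns with it; z is up.
Mind the look-alikes: they are no part of the job. What is shaped like the level but blue is not meant.

How it is judged:
By the outcome, as a careful person would: the job done as asked, in the order asked, and still so for the second after the job is handed in, while the arm keeps its last pose, push and grip.
It also fails if it takes over 72 s, if anything falls off the work surface, if the arm or the gripper's body presses on something with over 40 N, if the wrist force passes 120 N, or if a joint passes its speed limit or range.

## Working session

There is one attempt and no reset: what is moved stays moved. The work goes in short steps, Python scripts to look and compute and a tool call to move; the robot and the scene stay as the last step left them, time stands still between calls to the robot, and variables do not carry over. Pictures are saved under pics/ and viewed, and the job is handed in when it is done.

Besides the shell and the picture viewer there is one more tool, called by a JSON object that holds its "name" and its "arguments". jog_arm: Moves the arm, as the interface text tells. Its arguments: {"type":"object","properties":{"commands":{"type":"array"},"gripper":{"type":"number"}},"required":["commands"]}

```bash
mkdir -p pics; ls; python3 - <<'E'
from plant import ctrl
import cv2
print(ctrl.get_obs(), ctrl.tcp_to_grasp)
for n in ["scene","side","wrist"]:
    s=ctrl.snapshot(n)
    cv2.imwrite(f"pics/{n}0.png",s["image"][:,:,::-1])
    print(n,{k:v for k,v in s.items() if k!="image"})
    for q in ["level","board","foot","bubble","level_end","foot_grip"]:
        try: print(q,[(round(r["confidence"],2),[round(float(r["position"][0]*640)),round(float(r["position"][1]*480))]) for r in ctrl.search_frame(n,q)])
        except Exception as e: print(q,e)
print(ctrl.get_obs()["clock"])
E
```

```text
pics
{'clock': 0.0, 'joint_pos': array([-5.89513676e+01,  2.05920061e+01,  6.34360678e-01, -2.23491289e-02,
       -7.01352409e+01, -1.65056170e+01]), 'qvel': array([-0.00113591, -0.03817497,  0.03802285,  0.07300395, -0.00012851,
        0.07659028]), 'tau': array([-1.81423053e-03, -5.82722962e+01,  2.93051845e+01,  6.99702144e+00,
        6.79300865e-03, -1.65119905e-04]), 'tool_pos': array([ 0.16934849, -0.65290765,  0.22561369]), 'orientation': array([ 1.79904972e+02, -6.24896404e-03, -1.65464591e+02]), 'force': array([-0.01049093,  0.33381033, -0.16597462]), 'moment': array([-0.00609589, -0.01525834, -0.03475371]), 'opening': 0.08742565099896862} 0.0188
scene {'mtx': array([[485.54171999,   0.        , 322.71692116],
       [  0.        , 485.54171999, 234.19168871],
       [  0.        ,   0.        ,   1.        ]]), 'k1': 0.03589666194899994, 'position': array([0.95576977, 0.10293106, 1.07672611]), 'orientation': array([ 31.6921859 ,  -0.60784486, 127.49579468])}
level [(0.95, [333, 184]), (0.61, [282, 247])]
board [(0.8, [432, 380])]
foot [(0.63, [358, 315])]
bubble []
level
[... 587 characters left out ...]
ot_grip [(0.71, [229, 259])]
wrist {'mtx': array([[404.62907244,   0.        , 321.09086776],
       [  0.        , 404.62907244, 234.77492025],
       [  0.        ,   0.        ,   1.        ]]), 'k1': -0.08307889206346453, 'hand_eye': array([[-9.06337155e-04,  9.53419464e-01,  3.01646324e-01,
         8.22183074e-02],
       [ 9.99999427e-01,  6.92104060e-04,  8.17086548e-04,
        -6.31390450e-04],
       [ 5.70255572e-04,  3.01646892e-01, -9.53419544e-01,
        -1.58159485e-01],
       [ 0.00000000e+00,  0.00000000e+00,  0.00000000e+00,
         1.00000000e+00]])}
level [(0.56, [262, 395])]
board []
foot []
bubble [(0.62, [215, 384])]
level_end [(0.86, [267, 394])]
foot_grip []
1.05
```

View pics/scene0.png

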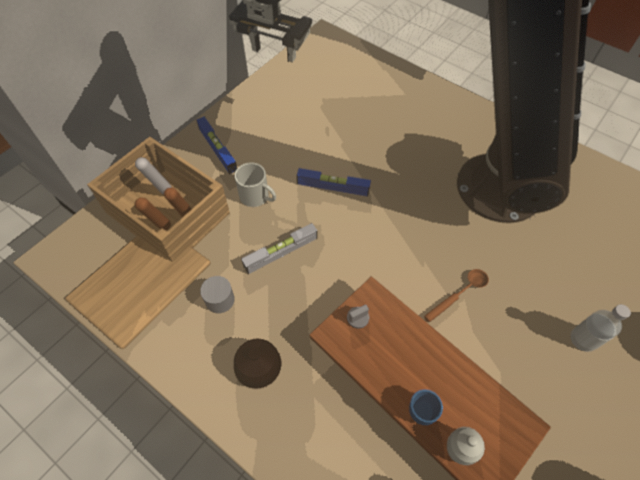

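View pics/side0.png

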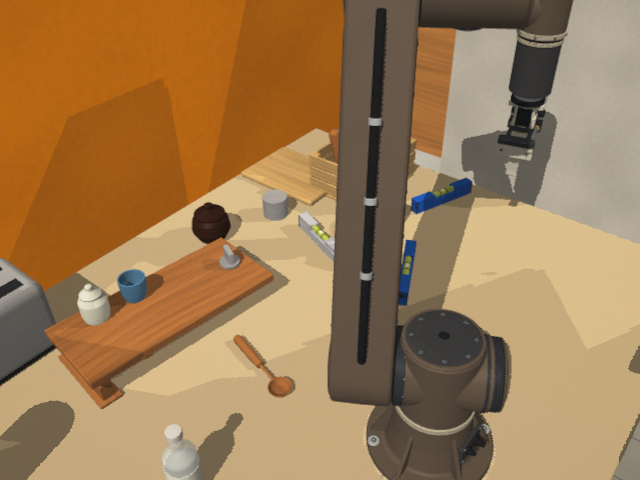

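View pics/wrist0.png

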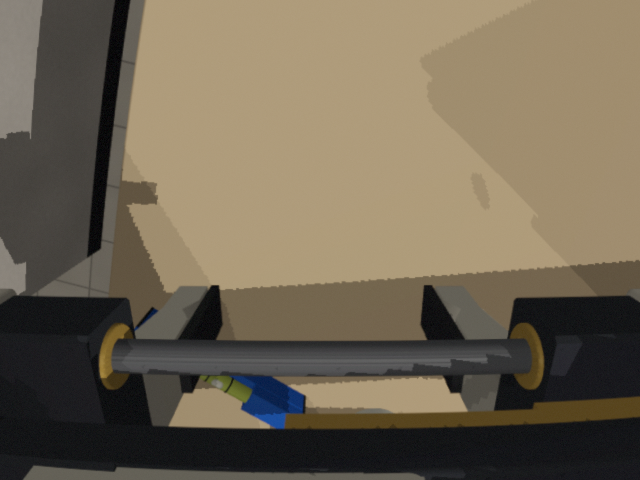

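```bash
cat > h.py <<'E'
import numpy as np, cv2
from scipy.spatial.transform import Rotation as R
CAM={'scene':(485.54171999,322.71692116,234.19168871,0.03589666194899994,[0.95576977,0.10293106,1.07672611],[31.6921859,-0.60784486,127.49579468]),
'side':(621.5466599,312.95289165,237.26861583,0.0038350168986483663,[-0.28750256,0.66452314,1.01565543],[52.58320569,1.19747991,-141.08363212])}
HE=np.array([[-9.06337155e-04,9.53419464e-01,3.01646324e-01,8.22183074e-02],[9.99999427e-01,6.92104060e-04,8.17086548e-04,-6.31390450e-04],[5.70255572e-04,3.01646892e-01,-9.53419544e-01,-1.58159485e-01],[0,0,0,1]])
WM=(404.62907244,321.09086776,234.77492025,-0.08307889206346453)
def Rm(rpy): return R.from_euler('xyz',rpy,degrees=True).as_matrix()
def cam(n,tp=None,rpy=None):
    if n=='wrist':
        T=np.eye(4);T[:3,:3]=Rm(rpy);T[:3,3]=tp;T=T@HE
        return WM,T[:3,3],T[:3,:3]
    c=CAM[n]; return c[:4],np.array(c[4]),Rm(c[5])
def ray(c,px):
    (f,cx,cy,k),p,Ro=c
    K=np.array([[f,0,cx],[0,f,cy],[0,0,1.]])
    u=cv2.undistortPoints(np.array([[px]],float),K,np.array([k,0,0,0.]))[0,0]
    d=Ro@np.array([u[0],-u[1],-1]); return p,d/np.linalg.norm(d)
def hit(c,px,z):
    p,d=ray(c,px); return p+d*(z-p[2])/d[2]
def proj(c,P):
    (f,cx,cy,k),p,Ro=c
    q=Ro.T@(np.asarray(P)-p); a=np.array([q[0],-q[1]])/(-q[2]); a=a*(1+k*(a@a)); return a*f+[cx,cy]
def tri(c1,p1,c2,p2):
    a,d=ray(c1,p1);b,e=ray(c2,p2)
    s=np.linalg.lstsq(np.array([d,-e]).T,b-a,rcond=None)[0]
    return (a+s[0]*d+b+s[1]*e)/2,np.linalg.norm(a+s[0]*d-b-s[1]*e)
E
python3 - <<'E'
import cv2
a=cv2.imread('pics/scene0.png')
def crop(a,x0,y0,x1,y1,s,o): cv2.imwrite(o,cv2.resize(a[y0:y1,x0:x1],None,fx=s,fy=s,interpolation=cv2.INTER_CUBIC))
crop(a,230,210,330,285,8,'pics/c1.png')
crop(a,300,270,460,390,5,'pics/c2.png')
crop(a,400,360,560,480,5,'pics/c2b.png')
b=cv2.imread('pics/side0.png')
crop(b,180,200,340,320,5,'pics/c3.png')
E
```

```text
(no output)
```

View pics/c1.png

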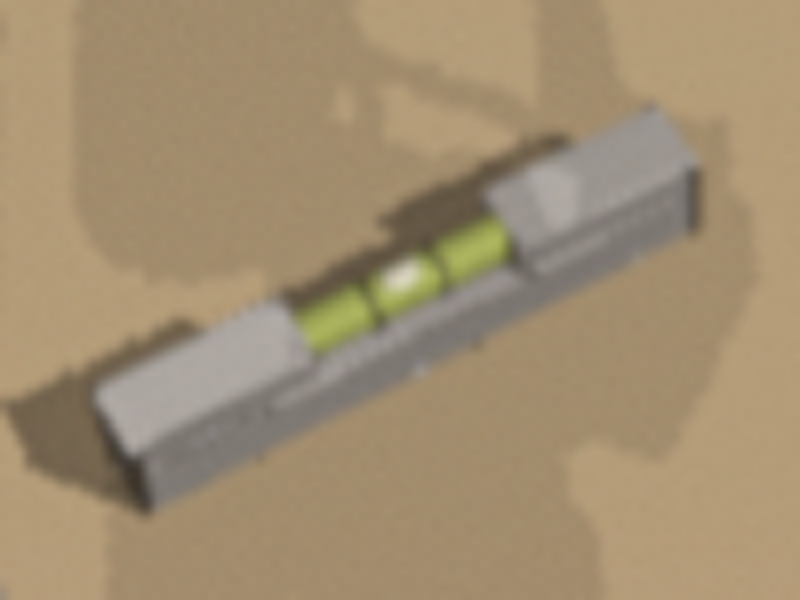

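View pics/c2.png

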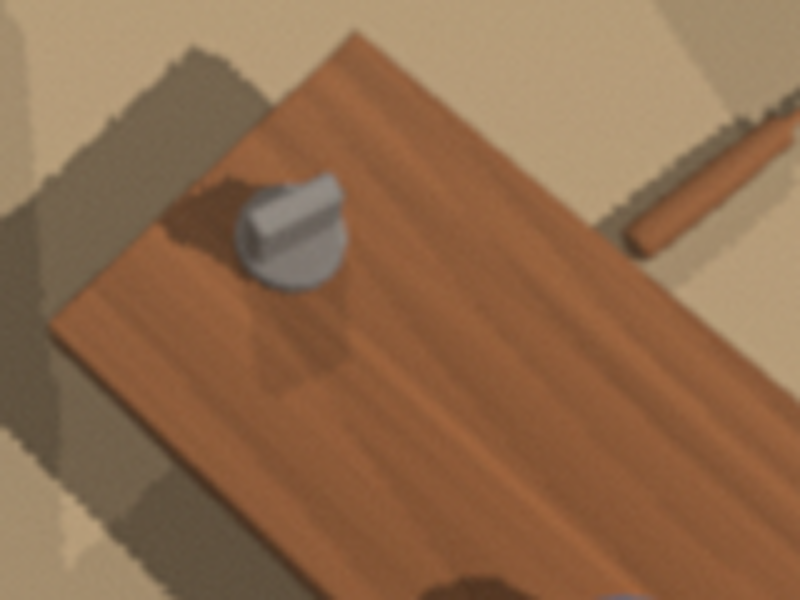

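View pics/c3.png

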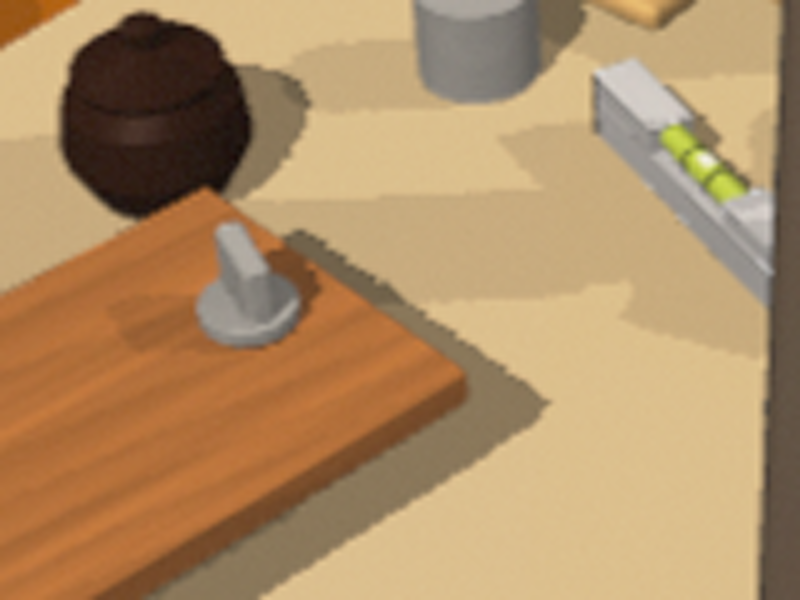

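View pics/c2b.png

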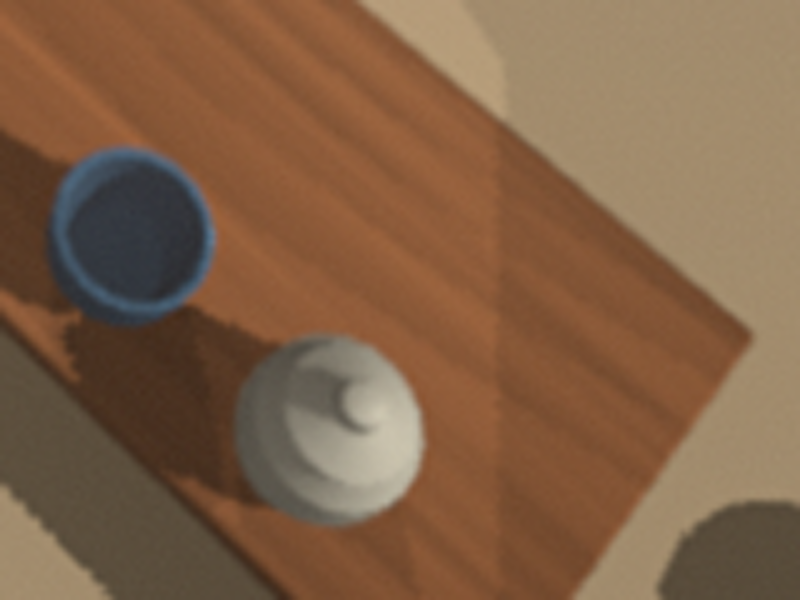

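```bash
python3 - <<'E'
from h import *
np.set_printoptions(precision=4,suppress=True)
S=cam('scene');D=cam('side')
def m(o,s,u): return [o[0]+(u[0]+.5)/s-.5,o[1]+(u[1]+.5)/s-.5]
L=[hit(S,m((230,210),8,u),.042) for u in [(97,392),(133,458),(655,107),(698,162)]]
a=(L[0]+L[1])/2;b=(L[2]+L[3])/2
print('level',L,(a+b)/2,np.linalg.norm(a-b),np.degrees(np.arctan2(*(b-a)[[1,0]])),np.linalg.norm(L[0]-L[1]),np.linalg.norm(L[2]-L[3]))
# board
c=[m((300,270),5,u) for u in [(355,32),(52,325)]]+[m((400,360),5,(752,335))]
B=[hit(S,p,z) for p,z in zip(c,[.087,.087,.091])]
print('board',B,np.linalg.norm(B[0]-B[1]),np.linalg.norm(B[0]-B[2]))
cs=[m((180,200),5,u) for u in [(463,375),(207,188)]]
for i in range(2): print(tri(S,c[i],D,cs[i]))
ey=(B[2]-B[0])[:2];ey/=np.linalg.norm(ey);print('board y dir deg',np.degrees(np.arctan2(ey[1],ey[0])))
e2=(B[1]-B[0])[:2];print('board x dir',np.degrees(np.arctan2(e2[1],e2[0])))
ex=np.array([ey[1],-ey[0]])
o=B[0][:2]+ex*.1+ey*.23
print('origin',o,'free',o-ex*.05+ey*.02,'grip',o-ey*.18)
g=[hit(S,m((300,270),5,u),.087+.044) for u in [(250,210),(325,178),(343,208),(262,238)]]
print('gripbar',g,np.mean(g,0)); d=g[1]-g[0];print(np.degrees(np.arctan2(d[1],d[0])),np.linalg.norm(d)); d=g[2]-g[3];print(np.degrees(np.arctan2(d[1],d[0])))
print('disc',hit(S,m((300,270),5,(292,238)),.099))
for u,z in [((115,215),.145),((340,400),.18)]: print(hit(S,m((400,360),5,u),z))
E
```

```text
level [array([ 0.6177, -0.39  ,  0.042 ]), array([ 0.6278, -0.3662,  0.042 ]), array([ 0.4331, -0.3203,  0.042 ]), array([ 0.441 , -0.2969,  0.042 ])] [ 0.5299 -0.3433  0.042 ] 0.19824217816805678 159.48876705055167 0.025836511907238627 0.024741959981519682
board [array([ 0.4863, -0.1066,  0.087 ]), array([ 0.6797, -0.1297,  0.087 ]), array([0.5425, 0.345 , 0.091 ])] 0.1946839834571092 0.45513660310135967
(array([ 0.4826, -0.1084,  0.0793]), np.float64(0.00033308659751590705))
(array([ 0.6772, -0.1328,  0.0815]), np.float64(0.0038315154216167083))
board y dir deg 82.91250814234495
board x dir -6.803604899243034
origin [0.614  0.1093] free [0.5668 0.1353] grip [ 0.5917 -0.0693]
gripbar [array([ 0.6024, -0.085 ,  0.131 ]), array([ 0.5714, -0.0685,  0.131 ]), array([ 0.5779, -0.0548,  0.131 ]), array([ 0.6094, -0.0738,  0.131 ])] [ 0.5902 -0.0705  0.131 ]
151.95004193535087 0.03508237446138987
148.95783003893723
disc [ 0.5898 -0.0696  0.099 ]
[0.6706 0.1299 0.145 ]
[0.6864 0.2212 0.18  ]
```

```bash
cat >> h.py <<'E'
def tomove(tgt,obs):
    "target xyz -> tool-frame shift cm"
    return Rm(obs['orientation']).T@(np.asarray(tgt)-obs['tool_pos'])*100
E
python3 - <<'E'
from h import *
from plant import ctrl
np.set_printoptions(precision=4,suppress=True)
S=cam('scene')
for n,p,z in [('mugrim',(251,176),.09),('mugbase',(253,200),0),('mughandle',(270,194),.05),('greycup',(216,287),.06),('blue',(333,184),.042),('bowl',(258,362),.08)]: print(n,hit(S,p,z))
o=ctrl.get_obs(); print(o['tool_pos'],o['orientation'],tomove([.53,-.343,.12],o))
u=np.array([np.cos(np.radians(159.5)),np.sin(np.radians(159.5))])
for q in ([.4,-.43],): print(q)
E
```

```text
mugrim [ 0.4397 -0.5122  0.09  ]
mugbase [ 0.451  -0.5087  0.    ]
mughandle [ 0.4328 -0.4582  0.05  ]
greycup [ 0.7146 -0.3773  0.06  ]
blue [ 0.3001 -0.3516  0.042 ]
bowl [ 0.7895 -0.1799  0.08  ]
[ 0.1695 -0.6534  0.2266] [-179.9979    0.     -165.456 ] [-42.6934  20.9893  10.6574]
[0.4, -0.43]
```

{"name": "jog_arm", "arguments": {"commands": [{"x": -4.27, "y": 2.1}, {"x": -4.27, "y": 2.1}, {"x": -4.27, "y": 2.1}, {"x": -4.27, "y": 2.1}, {"x": -4.27, "y": 2.1}, {"x": -4.27, "y": 2.1}, {"x": -4.27, "y": 2.1}, {"x": -4.27, "y": 2.1}, {"x": -4.27, "y": 2.1}, {"x": -4.27, "y": 2.1}, {"roll": 0.122, "z": 1}, {"roll": 0.122, "z": 2}], "gripper": 8.7}}

```text
validation failed for argument at $.co...
```

{"name": "jog_arm", "arguments": {"commands": [{"roll": 0.122, "z": 2}, {"roll": 0.122, "z": 2}, {"roll": 0.122, "z": 2}, {}, {}]}}

```text
validation failed for argument at $.co...
```

```bash
python3 - <<'E'
from h import *
from plant import ctrl
np.set_printoptions(precision=4,suppress=True)
o=ctrl.get_obs(); s=ctrl.snapshot('wrist'); cv2.imwrite('pics/w1.png',s['image'][:,:,::-1])
print(o['clock'],o['tool_pos'],o['orientation'],o['joint_pos'],o['force'],tomove([.53,-.343,.009],o))
E
```

```text
1.05 [ 0.1695 -0.6534  0.2266] [-179.9979    0.     -165.456 ] [-58.952   20.5456   0.6833   0.0006 -70.1357 -16.5041] [0.8615 0.3059 0.0497] [-42.6934  20.9897  21.7574]
```

View pics/w1.png

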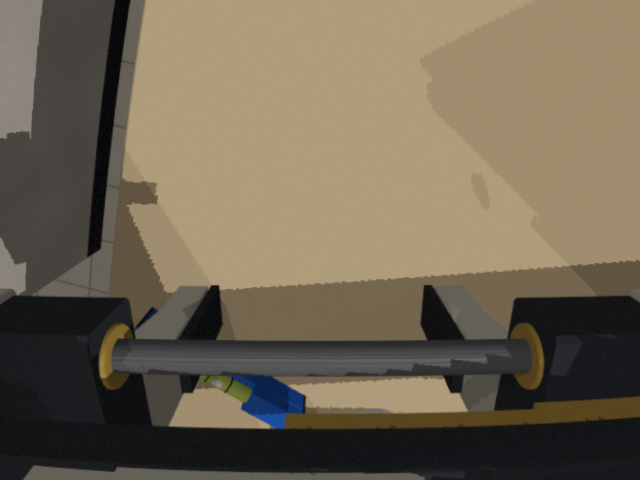

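Both calls were refused, so nothing moved. Every row probably needs all four keys.

{"name": "jog_arm", "arguments": {"commands": [{"x": -4.27, "y": 2.1, "z": 0, "roll": 0}, {"x": -4.27, "y": 2.1, "z": 0, "roll": 0}, {"x": -4.27, "y": 2.1, "z": 0, "roll": 0}, {"x": -4.27, "y": 2.1, "z": 0, "roll": 0}, {"x": -4.27, "y": 2.1, "z": 0, "roll": 0}, {"x": -4.27, "y": 2.1, "z": 0, "roll": 0}, {"x": -4.27, "y": 2.1, "z": 0, "roll": 0}, {"x": -4.27, "y": 2.1, "z": 0, "roll": 0}, {"x": -4.27, "y": 2.1, "z": 0, "roll": 0}, {"x": -4.27, "y": 2.1, "z": 0, "roll": 0}, {"x": 0, "y": 0, "z": 1, "roll": 0.122}, {"x": 0, "y": 0, "z": 2, "roll": 0.122}], "gripper": 8.7}}

```text
clock: 2.3
tool_pos: [0.5323, -0.3419, 0.1976]
orientation: [-179.9, 0.2, -179.5]
force: [1.0, -0.7, -0.7]
opening: 0.0873
```

{"name": "jog_arm", "arguments": {"commands": [{"x": 0, "y": 0, "z": 2, "roll": 0.122}, {"x": 0, "y": 0, "z": 2, "roll": 0.122}, {"x": 0, "y": 0, "z": 2, "roll": 0.122}, {"x": 0, "y": 0, "z": 1, "roll": 0}, {"x": 0, "y": 0, "z": 0, "roll": 0}]}}

```text
clock: 2.8
tool_pos: [0.5293, -0.3426, 0.1252]
orientation: [-180.0, -0.2, 159.8]
force: [-0.4, -0.1, 0.1]
opening: 0.0868
```

```bash
python3 - <<'E'
from h import *
from plant import ctrl
np.set_printoptions(precision=4,suppress=True)
o=ctrl.get_obs(); s=ctrl.snapshot('wrist'); cv2.imwrite('pics/w2.png',s['image'][:,:,::-1])
print(o['clock'],o['tool_pos'],o['orientation'],o['joint_pos'],o['force'],tomove([.53,-.343,.009],o))
E
```

```text
2.8 [ 0.5293 -0.3426  0.1252] [-179.9966   -0.1533  159.7848] [-15.2114  21.0275 -12.6554  -0.012  -56.4702 -94.9971] [-0.357  -0.0904  0.1494] [-0.115  -0.0107 11.6152]
```

View pics/w2.png

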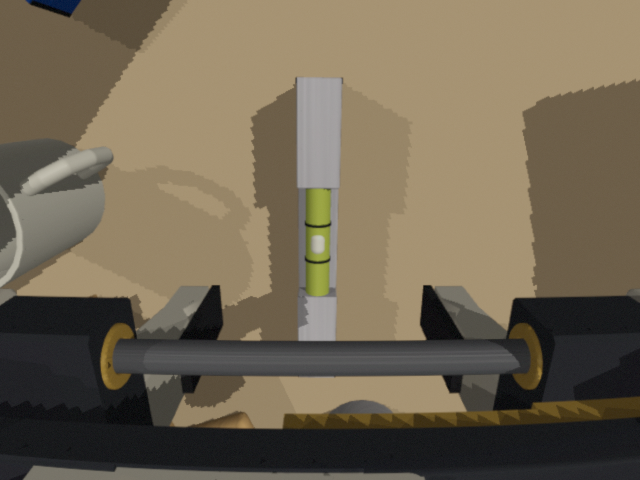

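```bash
python3 - <<'E'
from h import *
np.set_printoptions(precision=4,suppress=True)
W=cam('wrist',[.5293,-.3426,.1252],[-179.9966,-.1533,159.7848])
for p,z in [((318,241.5),.04),((319.5,78),.042),((319,187),.042),((318,290),.042)]: print(hit(W,p,z))
E
```

```text
[ 0.5274 -0.3449  0.04  ]
[ 0.436 -0.31   0.042]
[ 0.4945 -0.332   0.042 ]
[ 0.5582 -0.3563  0.042 ]
```

{"name": "jog_arm", "arguments": {"commands": [{"x": 0.2, "y": -0.2, "z": 3, "roll": 0}, {"x": 0, "y": 0, "z": 3, "roll": 0}, {"x": 0, "y": 0, "z": 3, "roll": 0}, {"x": 0, "y": 0, "z": 1.5, "roll": 0}, {"x": 0, "y": 0, "z": 1, "roll": 0}, {"x": 0, "y": 0, "z": 0, "roll": 0}]}}

```text
clock: 3.45
tool_pos: [0.5275, -0.3441, 0.0113]
orientation: [-180.0, -0.0, 159.7]
force: [1.1, -0.6, -0.1]
opening: 0.087
```

{"name": "jog_arm", "arguments": {"commands": [{"x": 0, "y": 0, "z": 0, "roll": 0}, {"x": 0, "y": 0, "z": 0, "roll": 0}, {"x": 0, "y": 0, "z": 0, "roll": 0}, {"x": 0, "y": 0, "z": 0, "roll": 0}, {"x": 0, "y": 0, "z": 0, "roll": 0}, {"x": 0, "y": 0, "z": 0, "roll": 0}, {"x": 0, "y": 0, "z": 0, "roll": 0}, {"x": 0, "y": 0, "z": 0, "roll": 0}], "gripper": 0.0}}

```text
clock: 4.25
tool_pos: [0.5275, -0.3441, 0.0115]
orientation: [-180.0, -0.0, 159.6]
force: [-0.8, 0.1, 1.3]
opening: 0.0285
```

{"name": "jog_arm", "arguments": {"commands": [{"x": 0, "y": 0, "z": 0, "roll": 0}, {"x": 0, "y": 0, "z": 0, "roll": 0}, {"x": 0, "y": 0, "z": 0, "roll": 0}, {"x": 0, "y": 0, "z": -2, "roll": 0}, {"x": 0, "y": 0, "z": -4, "roll": 0}, {"x": 0, "y": 0, "z": -5, "roll": 0}, {"x": 0, "y": 0, "z": -5, "roll": 0}, {"x": 0, "y": 0, "z": -5, "roll": 0}, {"x": 0, "y": 0, "z": -1, "roll": 0}, {"x": 0, "y": 0, "z": 0, "roll": 0}]}}

```text
clock: 5.25
tool_pos: [0.5282, -0.3441, 0.2335]
orientation: [180.0, 0.2, 159.6]
force: [-0.5, 0.1, -4.2]
opening: 0.0255
```

```bash
python3 - <<'E'
from h import *
from plant import ctrl
np.set_printoptions(precision=4,suppress=True)
o=ctrl.get_obs(); s=ctrl.snapshot('wrist'); cv2.imwrite('pics/w3.png',s['image'][:,:,::-1])
print(o['clock'],o['tool_pos'],o['orientation'],o['joint_pos'],o['force'],o['opening'],tomove([.567,.135,.2],o))
E
```

```text
5.25 [ 0.5282 -0.3441  0.2335] [179.9627   0.2203 159.5884] [-15.3815  16.0208  -4.8876  -0.0191 -68.8688 -95.0231] [-0.4911  0.1417 -4.188 ] 0.025503048467277495 [13.0858 46.2538  3.3288]
```

View pics/w3.png

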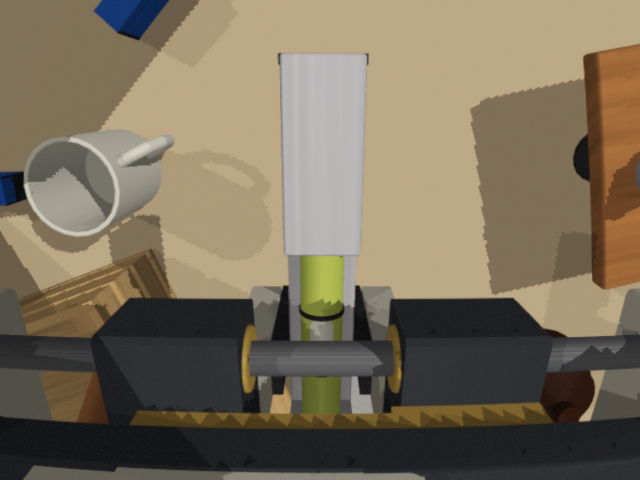

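{"name": "jog_arm", "arguments": {"commands": [{"x": 1.3, "y": 4.6, "z": 0, "roll": 0}, {"x": 1.3, "y": 4.6, "z": 0, "roll": 0}, {"x": 1.3, "y": 4.6, "z": 0, "roll": 0}, {"x": 1.3, "y": 4.6, "z": 0, "roll": 0}, {"x": 1.3, "y": 4.6, "z": 0, "roll": 0}, {"x": 1.3, "y": 4.6, "z": 0, "roll": 0}, {"x": 1.3, "y": 4.6, "z": 0, "roll": 0}, {"x": 1.3, "y": 4.6, "z": 0, "roll": 0}, {"x": 1.3, "y": 4.6, "z": 0, "roll": 0}, {"x": 1.3, "y": 4.6, "z": 0, "roll": 0}, {"x": 0, "y": 0, "z": 0, "roll": -0.1}]}}

```text
clock: 6.4
tool_pos: [0.5651, 0.137, 0.2278]
orientation: [-179.9, -0.2, 165.6]
force: [0.6, -1.6, -1.8]
opening: 0.026
```

{"name": "jog_arm", "arguments": {"commands": [{"x": 0, "y": 0, "z": 0, "roll": -0.15}, {"x": 0, "y": 0, "z": 0, "roll": -0.15}, {"x": 0, "y": 0, "z": 0, "roll": -0.15}, {"x": 0, "y": 0, "z": 0, "roll": -0.15}, {"x": 0, "y": 0, "z": 0, "roll": -0.15}, {"x": 0, "y": 0, "z": 0, "roll": -0.15}, {"x": 0, "y": 0, "z": 0, "roll": -0.15}, {"x": 0, "y": 0, "z": 0, "roll": -0.15}, {"x": 0, "y": 0, "z": 0, "roll": -0.15}, {"x": 0, "y": 0, "z": 0, "roll": -0.15}, {"x": 0, "y": 0, "z": 0, "roll": -0.15}, {"x": 0, "y": 0, "z": 0, "roll": -0.05}]}}

```text
clock: 7.6
tool_pos: [0.5645, 0.1319, 0.2281]
orientation: [179.7, -0.2, -97.0]
force: [-0.8, -0.1, -2.9]
opening: 0.0257
```

```bash
python3 - <<'E'
from h import *
from plant import ctrl
np.set_printoptions(precision=4,suppress=True)
o=ctrl.get_obs(); s=ctrl.snapshot('wrist'); cv2.imwrite('pics/w4.png',s['image'][:,:,::-1])
s=ctrl.snapshot('scene'); cv2.imwrite('pics/s4.png',s['image'][:,:,::-1])
print(o['clock'],o['tool_pos'],o['orientation'],o['joint_pos'],o['force'],o['opening'],tomove([.567,.135,.1],o))
E
```

```text
7.6 [0.5645 0.1319 0.2281] [179.7205  -0.1586 -96.9788] [ 32.4313  11.7746 -11.2696  -0.0595 -67.2724 -39.3874] [-0.8077 -0.1081 -2.9467] 0.02569908560080076 [-0.3754 -0.2702 12.8029]
```

View pics/w4.png

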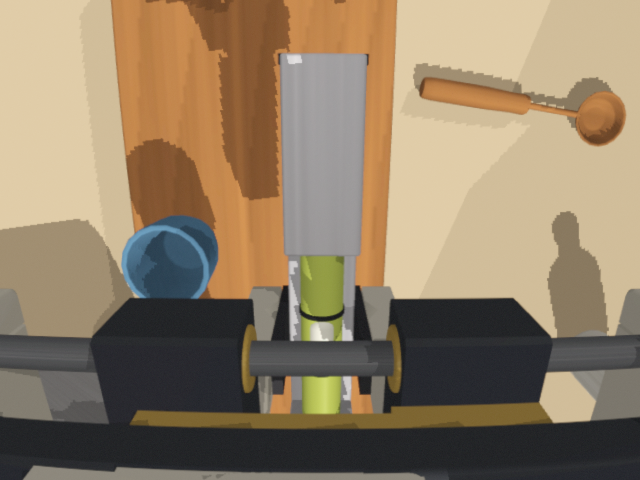

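View pics/s4.png

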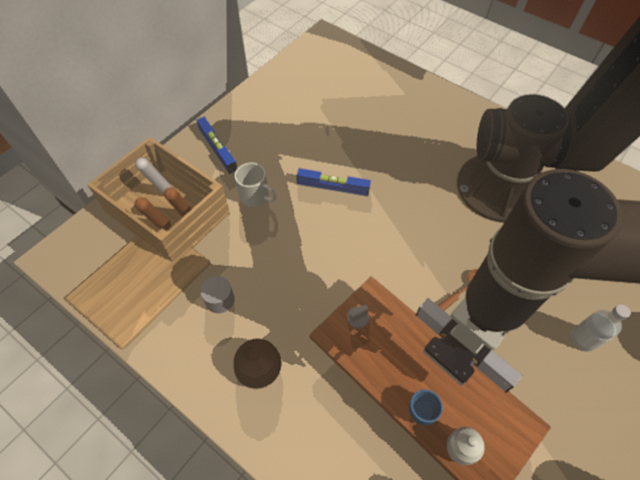

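```bash
python3 - <<'E'
from h import *
np.set_printoptions(precision=4,suppress=True)
W=cam('wrist',[.5645,.1319,.2281],[179.7205,-.1586,-96.9788])
P=[hit(W,p,.088) for p in [(397,5),(388,200),(113,5),(130,190)]]
for p in P: print(p)
a=P[1]-P[0];print(np.degrees(np.arctan2(a[1],a[0])))
a=P[3]-P[2];print(np.degrees(np.arctan2(a[1],a[0])))
t=np.array([.5645,.1319]);d=np.array([np.cos(np.radians(82.9)),np.sin(np.radians(82.9))]);n=np.array([d[1],-d[0]])
print([(p[:2]-t)@n for p in P],[(p[:2]-t)@d for p in P])
E
```

```text
[ 0.4954 -0.0114  0.088 ]
[0.5126 0.1225 0.088 ]
[ 0.6877 -0.0383  0.088 ]
[0.706  0.0901 0.088 ]
82.6777212345544
81.8938970386483
[np.float64(-0.05085893945154329), np.float64(-0.05033527673420771), np.float64(0.1432777926232597), np.float64(0.14555498808812198)] [np.float64(-0.15075650301756482), np.float64(-0.015775039502207395), np.float64(-0.1536291026413743), np.float64(-0.023960188412141963)]
```

{"name": "jog_arm", "arguments": {"commands": [{"x": -0.3, "y": 0, "z": 3, "roll": 0}, {"x": 0, "y": 0, "z": 3, "roll": 0}, {"x": 0, "y": 0, "z": 3, "roll": 0}, {"x": 0, "y": 0, "z": 1.5, "roll": 0}, {"x": 0, "y": 0, "z": 1, "roll": 0}, {"x": 0, "y": 0, "z": 0, "roll": 0}, {"x": 0, "y": 0, "z": 0, "roll": 0}]}}

```text
clock: 8.4
tool_pos: [0.5666, 0.1354, 0.1166]
orientation: [180.0, -0.0, -97.3]
force: [-0.2, 0.1, -2.9]
opening: 0.0258
```

{"name": "jog_arm", "arguments": {"commands": [{"x": 0, "y": 0, "z": 0.3, "roll": 0}, {"x": 0, "y": 0, "z": 0.3, "roll": 0}, {"x": 0, "y": 0, "z": 0, "roll": 0}]}}

```text
clock: 8.7
tool_pos: [0.5664, 0.1354, 0.1106]
orientation: [-180.0, 0.0, -97.3]
force: [-0.4, -0.6, -3.4]
opening: 0.0255
```

{"name": "jog_arm", "arguments": {"commands": [{"x": 0, "y": 0, "z": 0.3, "roll": 0}, {"x": 0, "y": 0, "z": 0.3, "roll": 0}, {"x": 0, "y": 0, "z": 0, "roll": 0}]}}

```text
clock: 9.0
tool_pos: [0.5661, 0.1352, 0.1041]
orientation: [180.0, -0.0, -97.3]
force: [-0.4, -0.2, -3.2]
opening: 0.0256
```

{"name": "jog_arm", "arguments": {"commands": [{"x": 0, "y": 0, "z": 0.2, "roll": 0}, {"x": 0, "y": 0, "z": 0, "roll": 0}]}}

```text
clock: 9.2
tool_pos: [0.5663, 0.1353, 0.1023]
orientation: [180.0, -0.0, -97.3]
force: [-0.0, -0.6, -3.1]
opening: 0.0254
```

{"name": "jog_arm", "arguments": {"commands": [{"x": 0, "y": 0, "z": 0.2, "roll": 0}, {"x": 0, "y": 0, "z": 0, "roll": 0}]}}

```text
clock: 9.4
tool_pos: [0.5663, 0.1353, 0.1003]
orientation: [180.0, -0.0, -97.3]
force: [-0.4, 0.3, -3.0]
opening: 0.0257
```

{"name": "jog_arm", "arguments": {"commands": [{"x": 0, "y": 0, "z": 0.2, "roll": 0}, {"x": 0, "y": 0, "z": 0, "roll": 0}]}}

```text
clock: 9.6
tool_pos: [0.5665, 0.1354, 0.0985]
orientation: [-180.0, 0.0, -97.3]
force: [-0.5, -0.0, -2.0]
opening: 0.0261
```

{"name": "jog_arm", "arguments": {"commands": [{"x": 0, "y": 0, "z": 0.2, "roll": 0}, {"x": 0, "y": 0, "z": 0, "roll": 0}]}}

```text
clock: 9.8
tool_pos: [0.5667, 0.1353, 0.0967]
orientation: [-180.0, 0.0, -97.3]
force: [-0.7, -1.5, 0.2]
opening: 0.026
```

{"name": "jog_arm", "arguments": {"commands": [{"x": 0, "y": 0, "z": 0.1, "roll": 0}, {"x": 0, "y": 0, "z": 0, "roll": 0}]}}

```text
clock: 10.0
tool_pos: [0.5667, 0.1353, 0.0959]
orientation: [-180.0, 0.0, -97.3]
force: [-0.2, -2.1, 2.4]
opening: 0.026
```

{"name": "jog_arm", "arguments": {"commands": [{"x": 0, "y": 0, "z": 0, "roll": 0}, {"x": 0, "y": 0, "z": 0, "roll": 0}, {"x": 0, "y": 0, "z": 0, "roll": 0}, {"x": 0, "y": 0, "z": 0, "roll": 0}], "gripper": 5}}

```text
clock: 10.4
tool_pos: [0.5664, 0.1355, 0.0955]
orientation: [180.0, 0.0, -97.3]
force: [0.4, -1.0, -1.0]
opening: 0.0488
```

{"name": "jog_arm", "arguments": {"commands": [{"x": 0, "y": 0, "z": -2, "roll": 0}, {"x": 0, "y": 0, "z": -3, "roll": 0}, {"x": 0, "y": 0, "z": -3, "roll": 0}, {"x": 0, "y": 0, "z": -3, "roll": 0}, {"x": 0, "y": 0, "z": 0, "roll": 0}]}}

```text
clock: 10.9
tool_pos: [0.5687, 0.1363, 0.2103]
orientation: [-179.6, 0.2, -97.2]
force: [1.2, -0.3, 0.7]
opening: 0.0502
```

```bash
python3 - <<'E'
from h import *
from plant import ctrl
np.set_printoptions(precision=4,suppress=True)
o=ctrl.get_obs(); s=ctrl.snapshot('wrist'); cv2.imwrite('pics/w5.png',s['image'][:,:,::-1])
print(o['clock'],o['tool_pos'],o['orientation'],o['joint_pos'],o['force'],o['opening'])
E
```

```text
10.9 [0.5687 0.1363 0.2103] [-179.6212    0.2127  -97.2331] [ 32.6751  12.4981 -12.7963   0.0887 -64.2786 -39.9471] [ 1.2238 -0.2704  0.6679] 0.05024070411762764
```

View pics/w5.png

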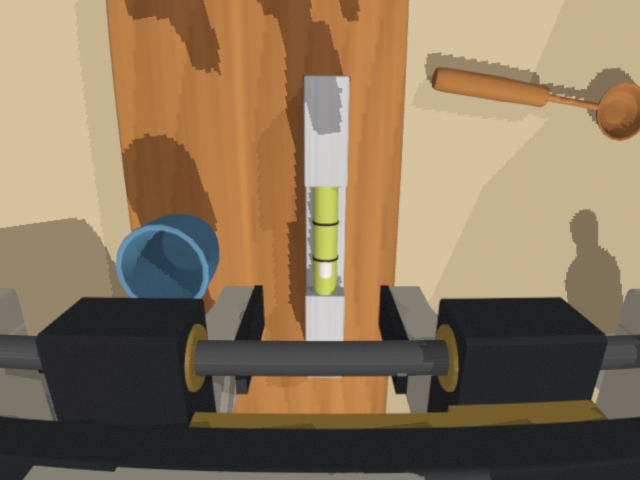

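```bash
python3 - <<'E'
from h import *
from plant import ctrl
np.set_printoptions(precision=4,suppress=True)
o=ctrl.get_obs();print(tomove([.591,-.07,.2],o))
W=cam('wrist',o['tool_pos'],o['orientation'])
print(hit(W,(326,240),.125),hit(W,(326,78),.13),hit(W,(326,185),.13))
E
```

```text
[20.1439 -4.9304  0.7489]
[0.5653 0.134  0.125 ] [0.5535 0.0391 0.13  ] [0.5609 0.0984 0.13  ]
```

{"name": "jog_arm", "arguments": {"commands": [{"x": 4.0, "y": 1, "z": 0, "roll": 0}, {"x": 4.0, "y": -1, "z": 0, "roll": 0}, {"x": 4.0, "y": 0, "z": 0, "roll": 0}, {"x": 4.0, "y": 0, "z": 0, "roll": 0}, {"x": 4.0, "y": 0, "z": 0, "roll": -0.14}, {"x": 0, "y": 0, "z": 0, "roll": -0.14}, {"x": 0, "y": 0, "z": 0, "roll": -0.14}, {"x": 0, "y": 0, "z": 0, "roll": -0.15}, {"x": 0, "y": 0, "z": 0, "roll": -0.15}, {"x": 0, "y": 0, "z": 0, "roll": -0.15}, {"x": 0, "y": 0, "z": 0, "roll": -0.15}, {"x": 0, "y": 0, "z": 0, "roll": -0.15}]}}

```text
clock: 12.15
tool_pos: [0.5405, -0.063, 0.2043]
orientation: [179.9, 0.1, -29.9]
force: [-0.8, -0.5, 1.0]
opening: 0.0503
```

```bash
python3 - <<'E'
from h import *
from plant import ctrl
np.set_printoptions(precision=4,suppress=True)
o=ctrl.get_obs(); s=ctrl.snapshot('wrist'); cv2.imwrite('pics/w6.png',s['image'][:,:,::-1])
print(o['clock'],o['tool_pos'],o['orientation'],o['joint_pos'],o['force'],o['opening'],tomove([.591,-.07,.1],o))
E
```

```text
12.15 [ 0.5405 -0.063   0.2043] [179.9431   0.0897 -29.8918] [ 13.9777   9.2527 -17.7002  -0.0237 -63.1512  46.1413] [-0.8479 -0.4829  0.9588] 0.05034339579998815 [ 4.7474 -1.92   10.4238]
```

View pics/w6.png

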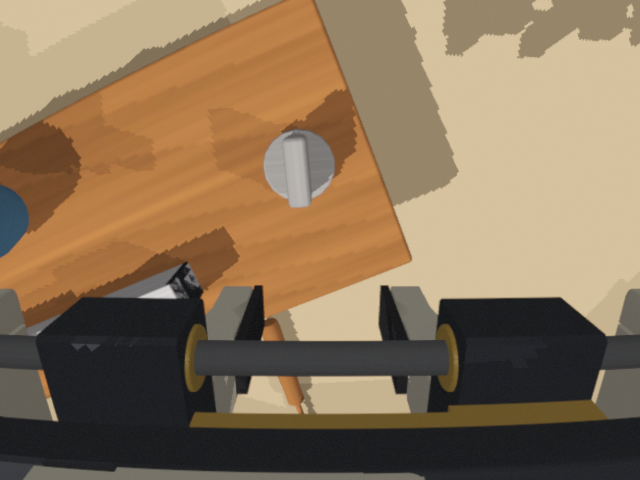

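```bash
python3 - <<'E'
from h import *
np.set_printoptions(precision=4,suppress=True)
o=dict(tool_pos=np.array([.5405,-.063,.2043]),orientation=[179.9431,.0897,-29.8918])
W=cam('wrist',o['tool_pos'],o['orientation'])
g=[hit(W,p,.125) for p in [(286,136),(307,136),(312,206),(289,206)]]
d=g[1]-g[2];e=g[0]-g[3]
print(np.degrees(np.arctan2(d[1],d[0])),np.degrees(np.arctan2(e[1],e[0])),np.linalg.norm(d),np.linalg.norm(g[3]-g[2]))
m=np.mean(g,0);print(m,hit(W,(299,165),.093))
m[2]=.097;print(tomove(m,o))
for c in [(412,258),(313,0)]:print(hit(W,c,.081))
E
```

```text
-26.32471330467627 -28.814256108847875 0.0413819245442005 0.01385806770530748
[ 0.5872 -0.0737  0.125 ] [ 0.5875 -0.0723  0.093 ]
[ 4.5992 -1.4087 10.7214]
[ 0.4851 -0.1086  0.081 ]
[ 0.6722 -0.1321  0.081 ]
```

{"name": "jog_arm", "arguments": {"commands": [{"x": 2.3, "y": -0.7, "z": 0, "roll": 0}, {"x": 2.3, "y": -0.7, "z": 0, "roll": -0.04}, {"x": 0, "y": 0, "z": 3, "roll": 0}, {"x": 0, "y": 0, "z": 2, "roll": 0}, {"x": 0, "y": 0, "z": 0, "roll": 0}, {"x": 0, "y": 0, "z": 0, "roll": 0}]}}

```text
clock: 12.8
tool_pos: [0.5877, -0.0742, 0.1553]
orientation: [179.9, 0.1, -28.0]
force: [0.7, 1.3, -0.0]
opening: 0.0499
```

```bash
python3 - <<'E'
from h import *
from plant import ctrl
np.set_printoptions(precision=4,suppress=True)
o=ctrl.get_obs(); s=ctrl.snapshot('wrist'); cv2.imwrite('pics/w7.png',s['image'][:,:,::-1])
print(o['clock'],o['tool_pos'],o['orientation'],o['joint_pos'],tomove([.5874,-.0732,.097],o))
E
```

```text
12.8 [ 0.5877 -0.0742  0.1553] [179.9337   0.0532 -28.0305] [ 11.7084  16.0658 -15.6372   0.02   -58.3803  50.2507] [-0.0663 -0.0816  5.8291]
```

View pics/w7.png

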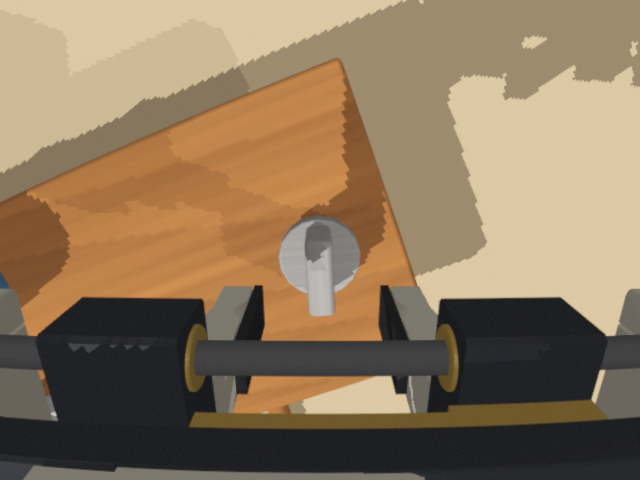

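Bar at (320,270) lies centred between the fingers and aligned. I'll descend and grip it.

{"name": "jog_arm", "arguments": {"commands": [{"x": -0.1, "y": 0, "z": 3, "roll": 0}, {"x": 0, "y": 0, "z": 1.8, "roll": 0}, {"x": 0, "y": 0, "z": 1, "roll": 0}, {"x": 0, "y": 0, "z": 0, "roll": 0}, {"x": 0, "y": 0, "z": 0, "roll": 0}]}}

```text
clock: 13.35
tool_pos: [0.5878, -0.0736, 0.0988]
orientation: [-180.0, -0.1, -27.9]
force: [-0.6, 1.3, -0.1]
opening: 0.0501
```

{"name": "jog_arm", "arguments": {"commands": [{"x": 0, "y": 0, "z": 0, "roll": 0}, {"x": 0, "y": 0, "z": 0, "roll": 0}, {"x": 0, "y": 0, "z": 0, "roll": 0}, {"x": 0, "y": 0, "z": 0, "roll": 0}, {"x": 0, "y": 0, "z": 0, "roll": 0}, {"x": 0, "y": 0, "z": 0, "roll": 0}, {"x": 0, "y": 0, "z": 0, "roll": 0}, {"x": 0, "y": 0, "z": 0, "roll": 0}], "gripper": 0.0}}

```text
clock: 14.15
tool_pos: [0.5873, -0.0732, 0.0977]
orientation: [-180.0, -0.0, -27.9]
force: [1.1, 3.5, -0.0]
opening: 0.0138
```

{"name": "jog_arm", "arguments": {"commands": [{"x": 0, "y": 0, "z": -0.03, "roll": 0.1}, {"x": 0, "y": 0, "z": -0.03, "roll": 0.1}, {"x": 0, "y": 0, "z": -0.03, "roll": 0.1}, {"x": 0, "y": 0, "z": -0.03, "roll": 0.1}, {"x": 0, "y": 0, "z": -0.03, "roll": 0.1}, {"x": 0, "y": 0, "z": -0.03, "roll": 0.1}]}}

```text
clock: 14.75
tool_pos: [0.587, -0.0733, 0.0993]
orientation: [180.0, 0.0, -62.6]
force: [0.4, 2.9, -0.2]
opening: 0.0141
```

{"name": "jog_arm", "arguments": {"commands": [{"x": 0, "y": 0, "z": -0.03, "roll": 0.12}, {"x": 0, "y": 0, "z": -0.03, "roll": 0.12}, {"x": 0, "y": 0, "z": -0.03, "roll": 0.12}, {"x": 0, "y": 0, "z": -0.03, "roll": 0.12}, {"x": 0, "y": 0, "z": -0.03, "roll": 0.12}, {"x": 0, "y": 0, "z": -0.03, "roll": 0.12}, {"x": 0, "y": 0, "z": -0.03, "roll": 0.12}, {"x": 0, "y": 0, "z": -0.03, "roll": 0.12}, {"x": 0, "y": 0, "z": -0.03, "roll": 0.12}, {"x": 0, "y": 0, "z": -0.03, "roll": 0.12}]}}

```text
clock: 15.75
tool_pos: [0.5865, -0.0729, 0.1021]
orientation: [179.9, -0.0, -131.4]
force: [-1.5, 6.1, 1.6]
opening: 0.0143
```

```bash
python3 - <<'E'
from h import *
from plant import ctrl
np.set_printoptions(precision=4,suppress=True)
o=ctrl.get_obs(); s=ctrl.snapshot('scene'); im=s['image'][:,:,::-1]; cv2.imwrite('pics/s8.png',im)
S=cam('scene');p=proj(S,[.5653,.134,.125]).astype(int);print(p)
cv2.imwrite('pics/s8c.png',cv2.resize(im[p[1]-40:p[1]+40,p[0]-50:p[0]+50],None,fx=8,fy=8,interpolation=cv2.INTER_CUBIC))
o=ctrl.get_obs(); s=ctrl.snapshot('wrist'); cv2.imwrite('pics/w8.png',s['image'][:,:,::-1])
print(o['clock'],o['tool_pos'],o['orientation'],o['joint_pos'],o['force'],o['moment'],o['opening'])
E
```

```text
[450 362]
15.8 [ 0.5864 -0.0729  0.1021] [ 179.924    -0.0082 -131.7973] [ 11.8143  18.9856 -19.3102  -0.0717 -51.7559 -53.5672] [-1.8403  4.8171  0.9952] [2.0112 0.7282 0.1309] 0.01357733833937227
```

View pics/s8c.png

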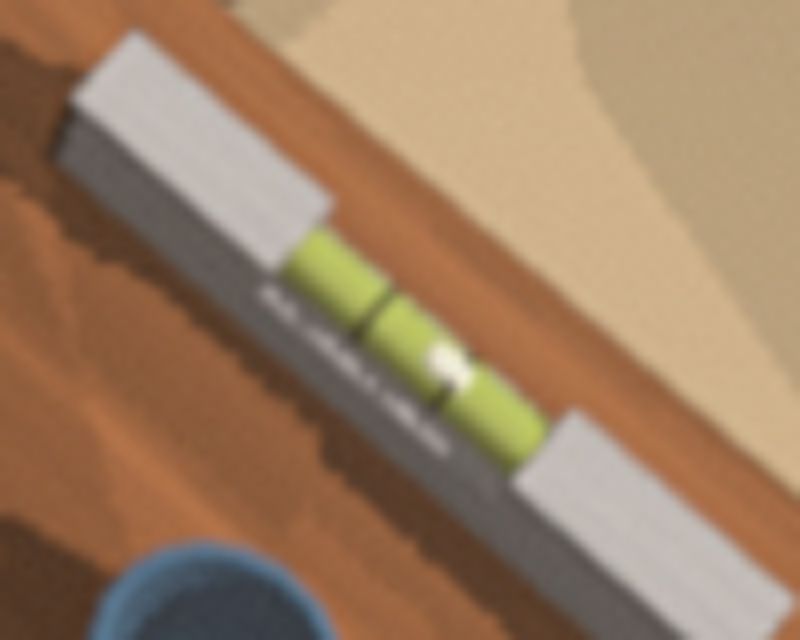

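View pics/w8.png

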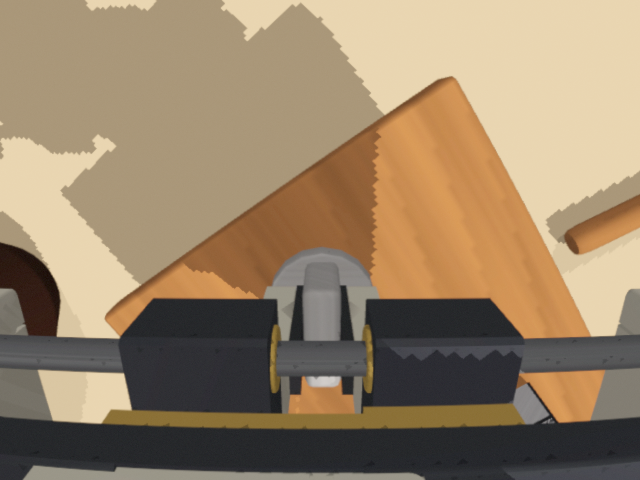

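{"name": "jog_arm", "arguments": {"commands": [{"x": 0, "y": 0, "z": -0.03, "roll": 0.1}, {"x": 0, "y": 0, "z": -0.03, "roll": 0.1}, {"x": 0, "y": 0, "z": -0.03, "roll": 0.1}, {"x": 0, "y": 0, "z": -0.03, "roll": 0.1}, {"x": 0, "y": 0, "z": -0.03, "roll": 0.1}, {"x": 0, "y": 0, "z": -0.03, "roll": 0.1}, {"x": 0, "y": 0, "z": -0.03, "roll": 0.1}, {"x": 0, "y": 0, "z": -0.03, "roll": 0.1}]}}

```text
clock: 16.65
tool_pos: [0.5863, -0.0723, 0.1042]
orientation: [179.9, -0.1, -177.2]
force: [-1.8, 9.2, 0.5]
opening: 0.0137
```

{"name": "jog_arm", "arguments": {"commands": [{"x": 0, "y": 0, "z": 0, "roll": 0}, {"x": 0, "y": 0, "z": 0, "roll": 0}, {"x": 0, "y": 0, "z": 0, "roll": 0}, {"x": 0, "y": 0, "z": 0, "roll": 0}, {"x": 0, "y": 0, "z": 0, "roll": 0}, {"x": 0, "y": 0, "z": 0, "roll": 0}, {"x": 0, "y": 0, "z": 0, "roll": 0}, {"x": 0, "y": 0, "z": 0, "roll": 0}, {"x": 0, "y": 0, "z": 0, "roll": 0}, {"x": 0, "y": 0, "z": 0, "roll": 0}]}}

```text
clock: 17.65
tool_pos: [0.5863, -0.0723, 0.1043]
orientation: [179.9, -0.1, -176.9]
force: [-1.6, 9.2, 0.8]
opening: 0.014
```

```bash
cat >h2.py <<'E'
from h import *
from plant import ctrl
def sc(tag):
    s=ctrl.snapshot('scene'); im=s['image'][:,:,::-1]
    p=proj(cam('scene'),[.5653,.134,.125]).astype(int)
    cv2.imwrite(f'pics/s{tag}c.png',cv2.resize(im[p[1]-24:p[1]+24,p[0]-30:p[0]+30],None,fx=13,fy=13,interpolation=cv2.INTER_CUBIC))
    o=ctrl.get_obs();print(o['clock'],o['tool_pos'],o['orientation'],o['joint_pos'],o['force'],o['opening'])
E
python3 -c "
from h2 import *
sc(9)"
```

```text
17.7 [ 0.58630279 -0.07226128  0.1042615 ] [ 1.79899419e+02 -6.54660550e-02 -1.76938778e+02] [ 11.84579091  18.84500667 -19.16494099  -0.13875443 -52.03947128
 -98.69922909] [-1.80554301  9.89047882  0.6226247 ] 0.014127951273574513
```

View pics/s9c.png

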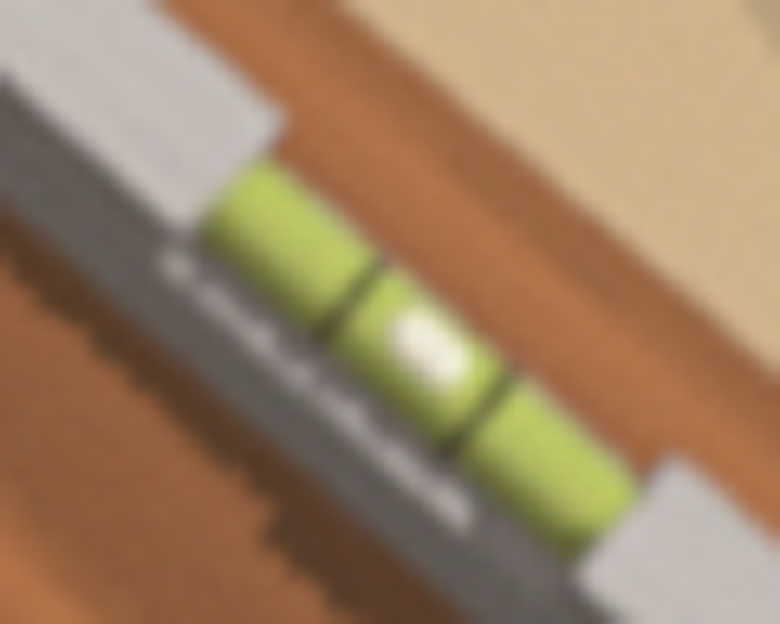

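{"name": "jog_arm", "arguments": {"commands": [{"x": 0, "y": 0, "z": 0, "roll": 0}, {"x": 0, "y": 0, "z": 0, "roll": 0}, {"x": 0, "y": 0, "z": 0, "roll": 0}, {"x": 0, "y": 0, "z": 0, "roll": 0}], "gripper": 4}}

```text
clock: 18.1
tool_pos: [0.5869, -0.074, 0.1047]
orientation: [-180.0, -0.0, -176.9]
force: [0.1, 1.2, -1.0]
opening: 0.0382
```

{"name": "jog_arm", "arguments": {"commands": [{"x": 0, "y": 0, "z": -2, "roll": 0}, {"x": 0, "y": 0, "z": -3, "roll": 0}, {"x": 0, "y": 0, "z": -3, "roll": 0}, {"x": 0, "y": 0, "z": -2, "roll": -0.15}, {"x": 0, "y": 0, "z": 0, "roll": -0.15}, {"x": 0, "y": 0, "z": 0, "roll": -0.15}, {"x": 0, "y": 0, "z": 0, "roll": -0.15}, {"x": 0, "y": 0, "z": 0, "roll": -0.15}, {"x": 0, "y": 0, "z": 0, "roll": -0.15}, {"x": 0, "y": 0, "z": 0, "roll": -0.15}, {"x": 0, "y": 0, "z": 0, "roll": -0.15}, {"x": 0, "y": 0, "z": 0, "roll": -0.15}]}}

```text
clock: 19.3
tool_pos: [0.5869, -0.0739, 0.2047]
orientation: [180.0, -0.0, -99.2]
force: [0.9, 0.0, -0.2]
opening: 0.04
```

```bash
python3 -c "
from h2 import *
sc(10)
o=ctrl.get_obs();print(tomove([.5568,.0665,.2],o))"
```

```text
19.35 [ 0.58693585 -0.07388386  0.2047531 ] [ 1.79996657e+02 -1.17790520e-02 -9.86910264e+01] [ 1.17504925e+01  1.36253640e+01 -1.20285122e+01  1.09482326e-02
 -6.43533709e+01 -2.04462584e+01] [-0.56893734 -0.58551256 -0.02780698] 0.03974417822679477
[-13.42191812   5.10023881   0.47284848]
```

View pics/s10c.png

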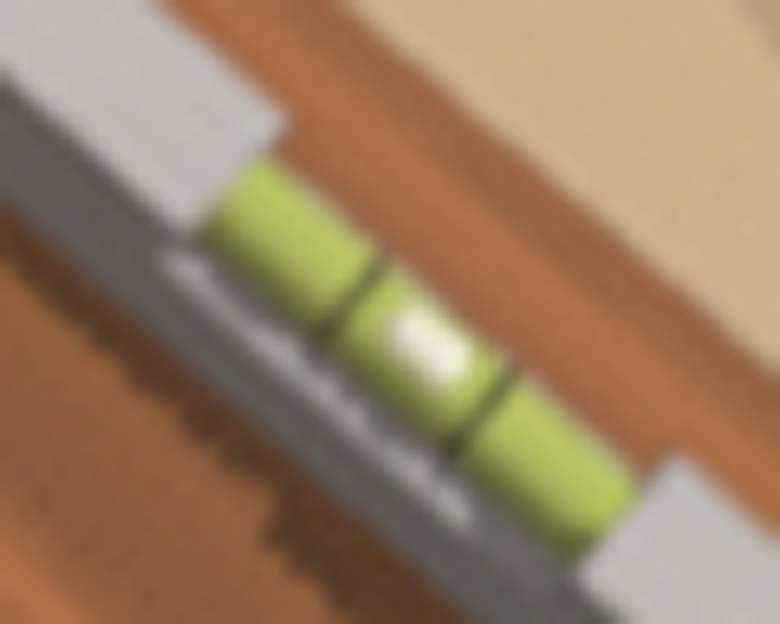

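{"name": "jog_arm", "arguments": {"commands": [{"x": -4.5, "y": 1.7, "z": 0, "roll": 0}, {"x": -4.5, "y": 1.7, "z": 0, "roll": 0}, {"x": -4.4, "y": 1.7, "z": 0, "roll": 0}, {"x": 0, "y": 0, "z": 0, "roll": -0.15}, {"x": 0, "y": 0, "z": 0, "roll": -0.15}, {"x": 0, "y": 0, "z": 0, "roll": -0.15}, {"x": 0, "y": 0, "z": 0, "roll": -0.15}, {"x": 0, "y": 0, "z": 0, "roll": -0.15}, {"x": 0, "y": 0, "z": 0, "roll": -0.15}, {"x": 0, "y": 0, "z": 0, "roll": -0.15}, {"x": 0, "y": 0, "z": 0, "roll": -0.15}, {"x": 0, "y": 0, "z": 0, "roll": -0.15}], "gripper": 0}}

```text
clock: 20.55
tool_pos: [0.559, 0.0668, 0.2048]
orientation: [180.0, -0.0, -22.1]
force: [-0.6, -0.4, 0.1]
opening: 0.0005
```

{"name": "jog_arm", "arguments": {"commands": [{"x": 0, "y": 0, "z": 0, "roll": -0.15}, {"x": 0, "y": 0, "z": 0, "roll": -0.15}, {"x": 0, "y": 0, "z": 0, "roll": -0.15}, {"x": 0, "y": 0, "z": 0, "roll": -0.15}, {"x": 0, "y": 0, "z": 0, "roll": -0.15}, {"x": 0, "y": 0, "z": 0, "roll": -0.15}, {"x": 0, "y": 0, "z": 0, "roll": -0.15}, {"x": 0, "y": 0, "z": 0, "roll": -0.15}, {"x": 0, "y": 0, "z": 0, "roll": -0.15}, {"x": 0, "y": 0, "z": 0, "roll": -0.15}, {"x": 0, "y": 0, "z": 0, "roll": -0.15}, {"x": 0, "y": 0, "z": 0, "roll": -0.15}]}}

```text
clock: 21.75
tool_pos: [0.559, 0.0668, 0.2048]
orientation: [-180.0, 0.0, 81.1]
force: [-1.1, 0.6, -0.3]
opening: 0.0005
```

```bash
python3 - <<'E'
from h import *
from plant import ctrl
np.set_printoptions(precision=4,suppress=True)
o=ctrl.get_obs(); s=ctrl.snapshot('wrist'); cv2.imwrite('pics/w11.png',s['image'][:,:,::-1])
print(o['clock'],o['tool_pos'],o['orientation'],o['joint_pos'],o['force'],o['opening'],tomove([.5568,.0665,.14],o))
E
```

```text
21.75 [0.559  0.0668 0.2048] [-179.999     0.0095   81.0632] [ 26.7371  10.9489 -15.5236   0.008  -63.5339 144.3226] [-1.0561  0.5838 -0.2909] 0.0004672569869610067 [-0.0582 -0.2083  6.4774]
```

View pics/w11.png

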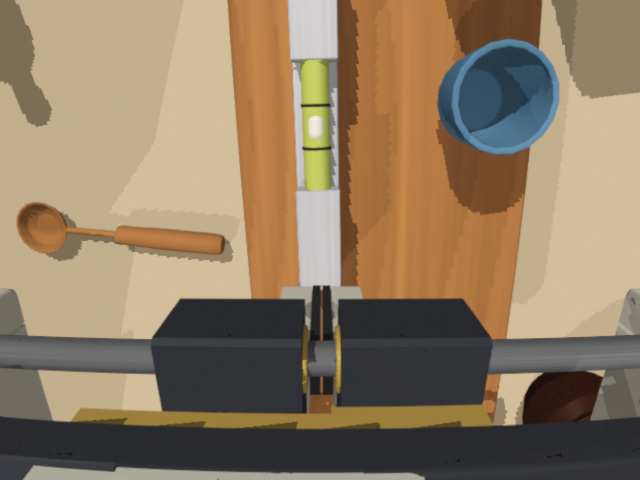

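{"name": "jog_arm", "arguments": {"commands": [{"x": 0, "y": -0.2, "z": 2, "roll": 0}, {"x": 0, "y": 0, "z": 2, "roll": -0.03}, {"x": 0, "y": 0, "z": 1.5, "roll": 0}, {"x": 0, "y": 0, "z": 1, "roll": 0}, {"x": 0, "y": 0, "z": 0, "roll": 0}]}}

```text
clock: 22.3
tool_pos: [0.5563, 0.0669, 0.1385]
orientation: [-179.9, 0.1, 82.4]
force: [-0.2, -0.5, 0.1]
opening: 0.0001
```

```bash
python3 - <<'E'
from h import *
from plant import ctrl
np.set_printoptions(precision=4,suppress=True)
o=ctrl.get_obs(); s=ctrl.snapshot('wrist'); cv2.imwrite('pics/w12.png',s['image'][:,:,::-1])
print(o['clock'],o['tool_pos'],o['orientation'],o['force'],o['opening'])
E
```

```text
22.3 [0.5563 0.0669 0.1385] [-179.8781    0.0728   82.4422] [-0.1549 -0.4541  0.0799] 0.00010927478783421364
```

View pics/w12.png

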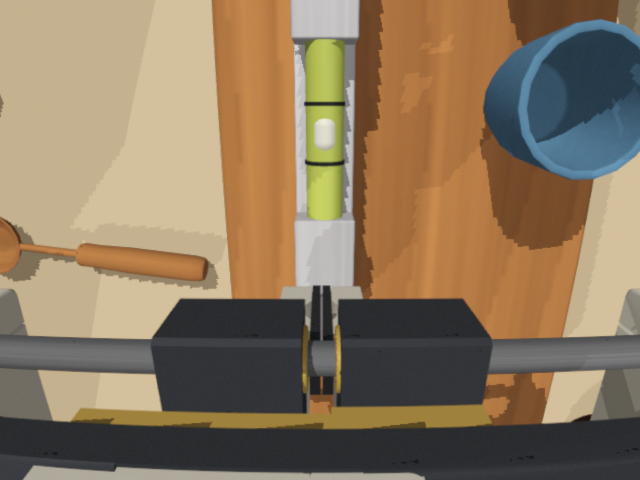

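{"name": "jog_arm", "arguments": {"commands": [{"x": 0, "y": 0, "z": 0.3, "roll": 0}, {"x": 0, "y": 0, "z": 0, "roll": 0}]}}

```text
clock: 22.55
tool_pos: [0.5573, 0.0674, 0.1372]
orientation: [180.0, -0.0, 82.6]
force: [0.1, -0.4, 0.9]
opening: 0.0003
```

{"name": "jog_arm", "arguments": {"commands": [{"x": 0, "y": 0, "z": 0.2, "roll": 0}, {"x": 0, "y": 0, "z": 0, "roll": 0}]}}

```text
clock: 22.75
tool_pos: [0.557, 0.0673, 0.1349]
orientation: [180.0, -0.0, 82.6]
force: [-0.5, 0.2, 1.2]
opening: 0.0003
```

{"name": "jog_arm", "arguments": {"commands": [{"x": 0, "y": 0, "z": 0.2, "roll": 0}, {"x": 0, "y": 0, "z": 0, "roll": 0}]}}

```text
clock: 22.95
tool_pos: [0.5569, 0.0673, 0.1326]
orientation: [-180.0, 0.0, 82.6]
force: [-0.6, 0.7, -0.2]
opening: 0.0008
```

{"name": "jog_arm", "arguments": {"commands": [{"x": 0, "y": 0, "z": 0.1, "roll": 0}, {"x": 0, "y": 0, "z": 0.1, "roll": 0}, {"x": 0, "y": 0, "z": 0, "roll": 0}]}}

```text
clock: 23.25
tool_pos: [0.5569, 0.0673, 0.1306]
orientation: [-180.0, 0.0, 82.6]
force: [0.3, -0.4, -0.3]
opening: 0.0008
```

{"name": "jog_arm", "arguments": {"commands": [{"x": 0, "y": 0, "z": 0.1, "roll": 0}, {"x": 0, "y": 0, "z": 0.1, "roll": 0}, {"x": 0, "y": 0, "z": 0, "roll": 0}]}}

```text
clock: 23.55
tool_pos: [0.5571, 0.0672, 0.1291]
orientation: [180.0, 0.0, 82.6]
force: [-2.2, -0.9, 4.1]
opening: 0.0006
```

{"name": "jog_arm", "arguments": {"commands": [{"x": 0, "y": 0, "z": 0.1, "roll": 0}, {"x": 0, "y": 0, "z": 0, "roll": 0}, {"x": 0, "y": 0, "z": 0, "roll": 0}]}}

```text
clock: 23.85
tool_pos: [0.5572, 0.0672, 0.1284]
orientation: [180.0, 0.0, 82.6]
force: [-1.8, -0.6, 6.2]
opening: 0.0007
```

{"name": "jog_arm", "arguments": {"commands": [{"x": 0, "y": 0, "z": 0.1, "roll": 0}, {"x": 0, "y": 0, "z": 0.03, "roll": 0}, {"x": 0, "y": 0, "z": 0, "roll": 0}, {"x": 0, "y": 0, "z": 0, "roll": 0}, {"x": 0, "y": 0, "z": 0, "roll": 0}, {"x": 0, "y": 0, "z": 0, "roll": 0}, {"x": 0, "y": 0, "z": 0, "roll": 0}, {"x": 0, "y": 0, "z": 0, "roll": 0}, {"x": 0, "y": 0, "z": 0, "roll": 0}, {"x": 0, "y": 0, "z": 0, "roll": 0}]}}

```text
clock: 24.85
tool_pos: [0.5572, 0.0672, 0.1276]
orientation: [179.9, 0.0, 82.6]
force: [-4.5, -0.3, 10.7]
opening: 0.0003
```

```bash
python3 - <<'E'
from h2 import *
np.set_printoptions(precision=4,suppress=True)
sc(13)
F=[ctrl.get_obs()['force']]
s=ctrl.snapshot('wrist'); F.append(ctrl.get_obs()['force'])
im=s['image'][:,:,::-1];cv2.imwrite('pics/w13.png',cv2.resize(im[0:260,200:450],None,fx=2.3,fy=2.3,interpolation=cv2.INTER_CUBIC))
for i in range(3): ctrl.search_frame('wrist','bubble');F.append(ctrl.get_obs()['force'])
print(np.array(F))
E
```

```text
24.9 [0.5572 0.0672 0.1275] [179.9506   0.002   82.6502] [ 26.8761  14.8095 -21.5645   0.0366 -53.5863 145.7523] [-4.3217 -0.2574 10.39  ] 0.00015021529499445756
[[-4.3217 -0.2574 10.39  ]
 [-3.9607 -0.6074 10.6271]
 [-3.0774 -0.284  10.3368]
 [-3.6975 -0.6172 10.1888]
 [-2.4325 -0.359  10.3137]]
```

View pics/w13.png

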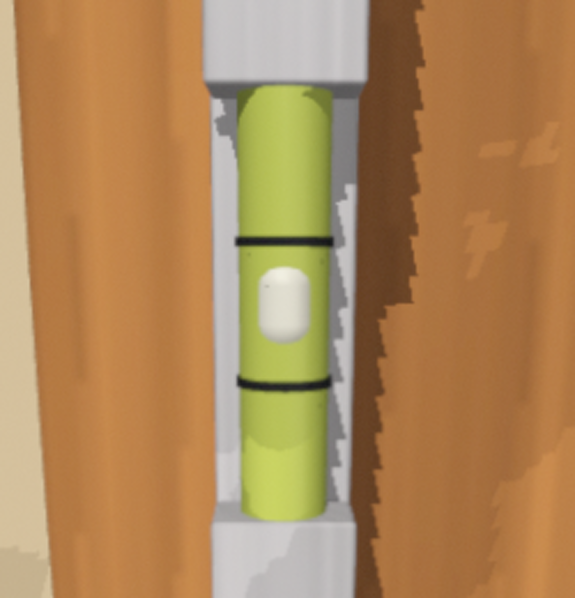

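View pics/s13c.png

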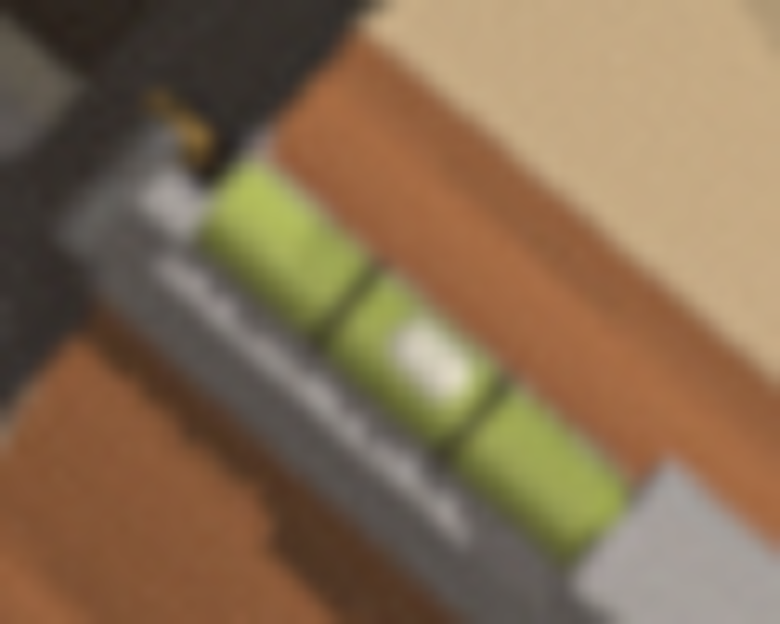

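{"name": "jog_arm", "arguments": {"commands": [{"x": 0, "y": 0, "z": -0.6, "roll": 0}, {"x": 0.8, "y": 0, "z": -0.2, "roll": 0}, {"x": 0.8, "y": 0, "z": 0, "roll": 0}, {"x": 0, "y": 0, "z": 0.2, "roll": 0}, {"x": 0, "y": 0, "z": 0, "roll": 0}, {"x": 0, "y": 0, "z": 0, "roll": 0}, {"x": 0, "y": 0, "z": 0, "roll": 0}, {"x": 0, "y": 0, "z": 0, "roll": 0}, {"x": 0, "y": 0, "z": 0, "roll": 0}]}}

```text
clock: 26.0
tool_pos: [0.5591, 0.0831, 0.1325]
orientation: [-180.0, -0.0, 82.6]
force: [0.1, -0.1, -0.1]
opening: 0.0005
```

```bash
cat > b.py <<'E'
from h2 import *
import sys
np.set_printoptions(precision=4,suppress=True)
t=sys.argv[1]
F=[ctrl.get_obs()['force']]
o=ctrl.get_obs();s=ctrl.snapshot('wrist'); F.append(ctrl.get_obs()['force'])
im=s['image'][:,:,::-1].copy();cv2.imwrite(f'pics/w{t}.png',cv2.resize(im[0:300,200:450],None,fx=2,fy=2,interpolation=cv2.INTER_CUBIC))
hsv=cv2.cvtColor(im,cv2.COLOR_BGR2HSV)
# vial column profile
c=slice(318,332) if len(sys.argv)<3 else slice(int(sys.argv[2])-7,int(sys.argv[2])+7)
v=im[:300,c].astype(float).mean(1); 
W=cam('wrist',o['tool_pos'],o['orientation'])
g=im[:300,c].astype(float).max(2).mean(1)  # dark rings
b=im[:300,c,0].astype(float).mean(1)       # blue high = bubble
rows=np.arange(300)
import itertools
dark=np.where((g<110))[0]; pale=np.where(b>130)[0]
def runs(a): return [(r[0],r[-1]) for r in np.split(a,np.where(np.diff(a)>1)[0]+1)] if len(a) else []
print('dark',runs(dark),'pale',runs(pale)); print(o['clock'],o['tool_pos'],np.array(F))
E
python3 b.py 14 325
```

```text
dark [(np.int64(145), np.int64(148)), (np.int64(205), np.int64(207)), (np.int64(286), np.int64(299))] pale [(np.int64(0), np.int64(81)), (np.int64(161), np.int64(191)), (np.int64(261), np.int64(285))]
26.0 [0.5591 0.0831 0.1325] [[ 0.1416 -0.0604 -0.0935]
 [-0.3322  0.4323 -0.4248]]
```

View pics/w14.png

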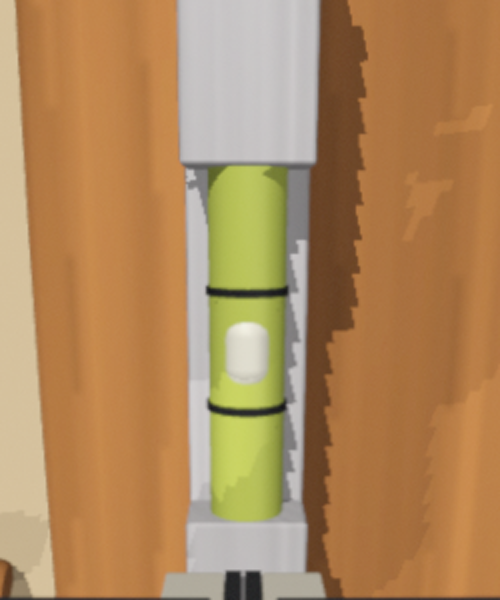

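{"name": "jog_arm", "arguments": {"commands": [{"x": 0, "y": 0, "z": 0.1, "roll": 0}, {"x": 0, "y": 0, "z": 0.1, "roll": 0}, {"x": 0, "y": 0, "z": 0.1, "roll": 0}, {"x": 0, "y": 0, "z": 0.1, "roll": 0}, {"x": 0, "y": 0, "z": 0.1, "roll": 0}, {"x": 0, "y": 0, "z": 0, "roll": 0}, {"x": 0, "y": 0, "z": 0, "roll": 0}]}}

```text
clock: 26.75
tool_pos: [0.5592, 0.0831, 0.1283]
orientation: [180.0, 0.0, 82.7]
force: [-3.4, -0.3, 8.8]
opening: 0.0008
```

{"name": "jog_arm", "arguments": {"commands": [{"x": 0, "y": 0, "z": 0.03, "roll": 0}, {"x": 0, "y": 0, "z": 0, "roll": 0}, {"x": 0, "y": 0, "z": 0, "roll": 0}, {"x": 0, "y": 0, "z": 0, "roll": 0}, {"x": 0, "y": 0, "z": 0, "roll": 0}, {"x": 0, "y": 0, "z": 0, "roll": 0}, {"x": 0, "y": 0, "z": 0, "roll": 0}, {"x": 0, "y": 0, "z": 0, "roll": 0}, {"x": 0, "y": 0, "z": 0, "roll": 0}, {"x": 0, "y": 0, "z": 0, "roll": 0}, {"x": 0, "y": 0, "z": 0, "roll": 0}, {"x": 0, "y": 0, "z": 0, "roll": 0}]}}

```text
clock: 27.95
tool_pos: [0.5592, 0.0831, 0.1281]
orientation: [180.0, 0.0, 82.7]
force: [-3.4, 0.4, 7.5]
opening: 0.0004
```

```bash
python3 b.py 15 325; python3 b.py 15b 325
```

```text
dark [(np.int64(146), np.int64(149)), (np.int64(206), np.int64(209)), (np.int64(286), np.int64(299))] pale [(np.int64(0), np.int64(81)), (np.int64(159), np.int64(189)), (np.int64(263), np.int64(285))]
27.95 [0.5592 0.0831 0.1281] [[-3.4192  0.4088  7.5148]
 [-1.913  -1.556   8.5263]]
dark [(np.int64(146), np.int64(149)), (np.int64(206), np.int64(209)), (np.int64(286), np.int64(299))] pale [(np.int64(0), np.int64(81)), (np.int64(159), np.int64(189)), (np.int64(263), np.int64(285))]
28.0 [0.5592 0.083  0.1281] [[-1.913  -1.556   8.5263]
 [-2.5614 -0.9042  8.5201]]
```

View pics/w15.png

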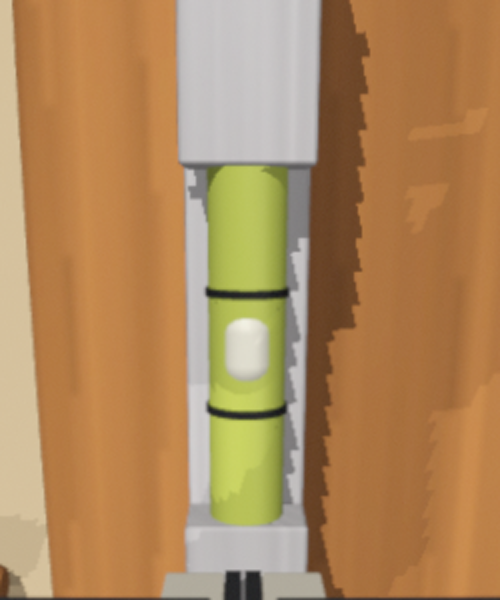

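{"name": "jog_arm", "arguments": {"commands": [{"x": 0, "y": 0, "z": -2, "roll": 0}, {"x": 0, "y": 0, "z": -3, "roll": 0}, {"x": 0, "y": 0, "z": -2, "roll": 0.139}, {"x": 0, "y": 0, "z": 0, "roll": 0.139}, {"x": 0, "y": 0, "z": 0, "roll": 0.139}, {"x": 0, "y": 0, "z": 0, "roll": 0.139}, {"x": 0, "y": 0, "z": 0, "roll": 0.139}, {"x": 0, "y": 0, "z": 0, "roll": 0.139}, {"x": 0, "y": 0, "z": 0, "roll": 0.139}, {"x": 0, "y": 0, "z": 0, "roll": 0.139}, {"x": 0, "y": 0, "z": 0, "roll": 0.139}, {"x": 0, "y": 0, "z": 0, "roll": 0.139}], "gripper": 4}}

```text
clock: 29.25
tool_pos: [0.559, 0.0832, 0.1969]
orientation: [-180.0, 0.0, 2.7]
force: [0.4, -0.2, 0.7]
opening: 0.0398
```

```bash
python3 - <<'E'
from h import *
from plant import ctrl
o=ctrl.get_obs();print(o['clock'],o['tool_pos'],o['orientation'],o['joint_pos'],tomove([.5869,-.074,.1047],o))
E
```

```text
29.25 [0.5589724 0.0832374 0.1968868] [-1.79995347e+02  1.46018903e-02  2.66086649e+00] [ 2.83018374e+01  1.15162529e+01 -1.58805541e+01 -1.18405739e-02
 -6.26143439e+01  6.43644759e+01] [ 2.06213607 15.83718729  9.21686815]
```

{"name": "jog_arm", "arguments": {"commands": [{"x": 0.5, "y": 4, "z": 0, "roll": 0}, {"x": 0.5, "y": 4, "z": 0, "roll": 0}, {"x": 0.5, "y": 4, "z": 0, "roll": 0}, {"x": 0.56, "y": 3.84, "z": 0, "roll": 0}, {"x": 0, "y": 0, "z": 1, "roll": 0}, {"x": 0, "y": 0, "z": 0, "roll": 0}, {"x": 0, "y": 0, "z": 0, "roll": 0}]}}

```text
clock: 29.95
tool_pos: [0.5876, -0.0735, 0.1868]
orientation: [180.0, 0.1, 3.0]
force: [0.1, 0.8, 0.2]
opening: 0.0398
```

```bash
python3 - <<'E'
from h import *
from plant import ctrl
o=ctrl.get_obs();s=ctrl.snapshot('wrist'); cv2.imwrite('pics/w16.png',s['image'][:,:,::-1]);print(o['clock'],o['tool_pos'],o['orientation'],tomove([.5869,-.074,.1047],o))
E
```

```text
29.95 [ 0.5875696  -0.07353288  0.18677536] [1.79999541e+02 5.41421926e-02 2.99780641e+00] [-0.06155524  0.04308041  8.20759792]
```

View pics/w16.png

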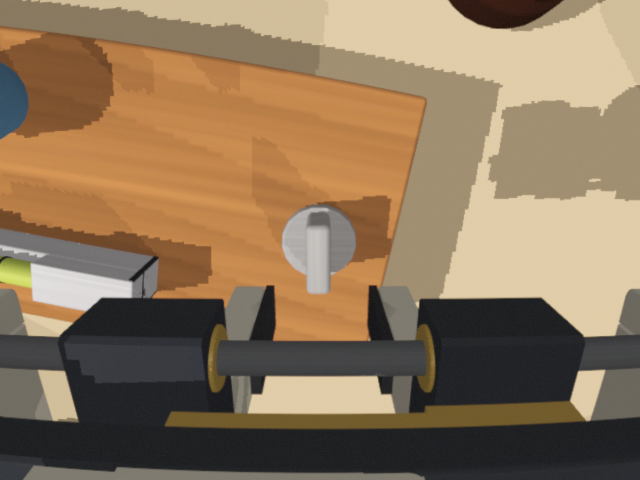

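Bar upright in the picture at (318,253), centred between the fingers. I'll descend, grip it and turn it a touch (0.14 rad).

{"name": "jog_arm", "arguments": {"commands": [{"x": 0, "y": 0, "z": 3, "roll": 0}, {"x": 0, "y": 0, "z": 3, "roll": 0}, {"x": 0, "y": 0, "z": 1.5, "roll": 0}, {"x": 0, "y": 0, "z": 0.7, "roll": 0}, {"x": 0, "y": 0, "z": 0, "roll": 0}]}}

```text
clock: 30.5
tool_pos: [0.5877, -0.0731, 0.1048]
orientation: [180.0, 0.1, 3.1]
force: [0.2, -0.2, 0.2]
opening: 0.0398
```

{"name": "jog_arm", "arguments": {"commands": [{"x": 0, "y": 0, "z": 0, "roll": 0}, {"x": 0, "y": 0, "z": 0, "roll": 0}, {"x": 0, "y": 0, "z": 0, "roll": 0}, {"x": 0, "y": 0, "z": 0, "roll": 0}, {"x": 0, "y": 0, "z": 0, "roll": 0}, {"x": 0, "y": 0, "z": 0, "roll": 0.07}, {"x": 0, "y": 0, "z": -0.03, "roll": 0.07}, {"x": 0, "y": 0, "z": 0, "roll": 0}, {"x": 0, "y": 0, "z": 0, "roll": 0}, {"x": 0, "y": 0, "z": 0, "roll": 0}], "gripper": 0}}

```text
clock: 31.5
tool_pos: [0.5884, -0.0724, 0.1059]
orientation: [-179.9, -0.1, -5.0]
force: [-1.6, 8.9, 1.0]
opening: 0.0139
```

{"name": "jog_arm", "arguments": {"commands": [{"x": 0, "y": 0, "z": 0, "roll": 0}, {"x": 0, "y": 0, "z": 0, "roll": 0}, {"x": 0, "y": 0, "z": 0, "roll": 0}, {"x": 0, "y": 0, "z": 0, "roll": 0}, {"x": 0, "y": 0, "z": -2, "roll": 0}, {"x": 0, "y": 0, "z": -3, "roll": 0}, {"x": 0, "y": 0, "z": -4, "roll": 0}, {"x": 0, "y": 0, "z": 0, "roll": 0}], "gripper": 4}}

```text
clock: 32.3
tool_pos: [0.591, -0.0742, 0.2014]
orientation: [-180.0, -0.5, -5.0]
force: [0.1, 0.6, 0.9]
opening: 0.0396
```

```bash
python3 - <<'E'
from h import *
from plant import ctrl
o=ctrl.get_obs();print(o['clock'],o['tool_pos'],o['orientation'],tomove([.5585,.0831,.1325],o))
E
```

```text
32.3 [ 0.591006   -0.07424322  0.20135048] [-179.96456705   -0.52297001   -4.98984572] [ -4.66948977 -15.38772137   6.8522305 ]
```

{"name": "jog_arm", "arguments": {"commands": [{"x": -1.0, "y": -3.6, "z": 0, "roll": 0}, {"x": -1.1, "y": -3.6, "z": 0, "roll": 0}, {"x": -1.2, "y": -3.6, "z": 0, "roll": 0}, {"x": -1.2, "y": -3.5, "z": 0, "roll": 0}, {"x": 0, "y": 0, "z": 0, "roll": -0.14}, {"x": 0, "y": 0, "z": 0, "roll": -0.14}, {"x": 0, "y": 0, "z": 0, "roll": -0.14}, {"x": 0, "y": 0, "z": 0, "roll": -0.14}, {"x": 0, "y": 0, "z": 0, "roll": -0.14}, {"x": 0, "y": 0, "z": 0, "roll": -0.14}, {"x": 0, "y": 0, "z": 0, "roll": -0.14}, {"x": 0, "y": 0, "z": 0, "roll": -0.14}], "gripper": 0}}

```text
clock: 33.5
tool_pos: [0.5556, 0.0723, 0.1954]
orientation: [180.0, -0.0, 59.5]
force: [0.6, 0.3, 0.2]
opening: 0.0003
```

{"name": "jog_arm", "arguments": {"commands": [{"x": 0, "y": 0, "z": 0, "roll": -0.14}, {"x": 0, "y": 0, "z": 0, "roll": -0.14}, {"x": 0, "y": 0, "z": 0, "roll": -0.13}, {"x": 0, "y": 0, "z": 2, "roll": 0}, {"x": 0, "y": 0, "z": 2, "roll": 0}, {"x": 0, "y": 0, "z": 2, "roll": 0}, {"x": 0, "y": 0, "z": 0, "roll": 0}, {"x": 0, "y": 0, "z": 0, "roll": 0}]}}

```text
clock: 34.3
tool_pos: [0.5558, 0.0722, 0.1357]
orientation: [-180.0, 0.0, 82.6]
force: [-0.4, 0.6, 0.2]
opening: 0.0005
```

```bash
python3 b.py 17 325; python3 -c "
from h import *
from plant import ctrl
o=ctrl.get_obs();print(o['orientation'],tomove([.557,.0725,.1325],o))"
```

```text
dark [(np.int64(115), np.int64(118)), (np.int64(176), np.int64(179)), (np.int64(286), np.int64(299))] pale [(np.int64(0), np.int64(50)), (np.int64(135), np.int64(164)), (np.int64(233), np.int64(285))]
34.3 [0.5558 0.0722 0.1357] [[-0.4063  0.5958  0.2318]
 [-0.3271  0.3157  0.1043]]
[ 1.79942877e+02 -7.63409103e-03  8.26417132e+01] [0.00828269 0.07518875 0.38572899]
```

View pics/w17.png

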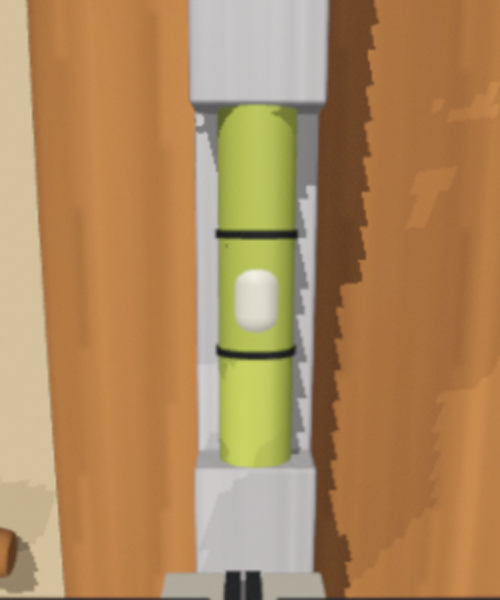

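{"name": "jog_arm", "arguments": {"commands": [{"x": 0, "y": 0.05, "z": 0.3, "roll": 0}, {"x": 0, "y": 0, "z": 0.1, "roll": 0}, {"x": 0, "y": 0, "z": 0.1, "roll": 0}, {"x": 0, "y": 0, "z": 0.1, "roll": 0}, {"x": 0, "y": 0, "z": 0.1, "roll": 0}, {"x": 0, "y": 0, "z": 0.1, "roll": 0}, {"x": 0, "y": 0, "z": 0.05, "roll": 0}, {"x": 0, "y": 0, "z": 0, "roll": 0}, {"x": 0, "y": 0, "z": 0, "roll": 0}]}}

```text
clock: 35.25
tool_pos: [0.5564, 0.0724, 0.1281]
orientation: [179.9, -0.0, 82.7]
force: [-2.9, -0.3, 8.9]
opening: 0.0007
```

```bash
python3 b.py 18 325; python3 b.py 18b 325
```

```text
dark [(np.int64(117), np.int64(120)), (np.int64(179), np.int64(182)), (np.int64(286), np.int64(299))] pale [(np.int64(0), np.int64(49)), (np.int64(134), np.int64(165)), (np.int64(238), np.int64(285))]
35.25 [0.5564 0.0724 0.1281] [[-2.9123 -0.3225  8.8787]
 [-3.0584 -0.6604  9.2983]]
dark [(np.int64(117), np.int64(120)), (np.int64(179), np.int64(182)), (np.int64(286), np.int64(299))] pale [(np.int64(0), np.int64(49)), (np.int64(134), np.int64(164)), (np.int64(238), np.int64(285))]
35.3 [0.5564 0.0724 0.1281] [[-3.0584 -0.6604  9.2983]
 [-2.2695  0.2948  8.7647]]
```

Force is about 9 N, so I'll press slightly more, then let it settle and check that it holds steady.

{"name": "jog_arm", "arguments": {"commands": [{"x": 0, "y": 0, "z": 0.03, "roll": 0}, {"x": 0, "y": 0, "z": 0, "roll": 0}, {"x": 0, "y": 0, "z": 0, "roll": 0}, {"x": 0, "y": 0, "z": 0, "roll": 0}, {"x": 0, "y": 0, "z": 0, "roll": 0}, {"x": 0, "y": 0, "z": 0, "roll": 0}, {"x": 0, "y": 0, "z": 0, "roll": 0}, {"x": 0, "y": 0, "z": 0, "roll": 0}, {"x": 0, "y": 0, "z": 0, "roll": 0}, {"x": 0, "y": 0, "z": 0, "roll": 0}, {"x": 0, "y": 0, "z": 0, "roll": 0}, {"x": 0, "y": 0, "z": 0, "roll": 0}]}}

```text
clock: 36.55
tool_pos: [0.5565, 0.0724, 0.1279]
orientation: [179.9, -0.0, 82.7]
force: [-3.2, -0.4, 9.8]
opening: 0.0002
```

```bash
for i in 1 2 3 4 5 6; do python3 b.py 19_$i 325; done
```

```text
dark [(np.int64(117), np.int64(120)), (np.int64(179), np.int64(182)), (np.int64(286), np.int64(299))] pale [(np.int64(0), np.int64(49)), (np.int64(132), np.int64(163)), (np.int64(238), np.int64(285))]
36.55 [0.5565 0.0724 0.1279] [[-3.1657 -0.4382  9.8111]
 [-1.8625 -0.0105  9.1049]]
dark [(np.int64(117), np.int64(120)), (np.int64(179), np.int64(182)), (np.int64(286), np.int64(299))] pale [(np.int64(0), np.int64(49)), (np.int64(132), np.int64(163)), (np.int64(238), np.int64(285))]
36.6 [0.5565 0.0724 0.1279] [[-1.8625 -0.0105  9.1049]
 [-3.6819 -0.4737  9.0132]]
dark [(np.int64(117), np.int64(120)), (np.int64(179), np.int64(182)), (np.int64(286), np.int64(299))] pale [(np.int64(0), np.int64(49)), (np.int64(132), np.int64(163)), (np.int64(238), np.int64(285))]
36.65 [0.5565 0.0724 0.1279] [[-3.6819 -0.4737  9.0132]
 [-3.3304 -0.2117 10.2828]]
dark [(np.int64(117), np.int64(120)), (np.int64(179), np.int64(182)), (np.int64(286), np.int64(299))] pale [(np.int64(0), np.int64(49)), (np.int64(132), np.int64(163)), (np.int64(238), np.int64(285))]
36.7 [0.5565 0.0724 0.1279] [[-3.3304 -0.2117 10.2828]
 [-3.5583  0.1428  9.5934]]
dark [(np.int64(117), np.int64(120)), (np.int64(179), np.int64(182)), (np.int64(286), np.int64(299))] pale [(np.int64(0), np.int64(49)), (np.int64(132), np.int64(163)), (np.int64(238), np.int64(285))]
36.75 [0.5565 0.0724 0.1279] [[-3.5583  0.1428  9.5934]
 [-2.6891 -0.9051  9.4595]]
dark [(np.int64(117), np.int64(120)), (np.int64(179), np.int64(182)), (np.int64(286), np.int64(299))] pale [(np.int64(0), np.int64(49)), (np.int64(132), np.int64(163)), (np.int64(238), np.int64(285))]
36.8 [0.5565 0.0723 0.1279] [[-2.6891 -0.9051  9.4595]
 [-2.9551 -0.1941  9.5085]]
```

View pics/w19_6.png

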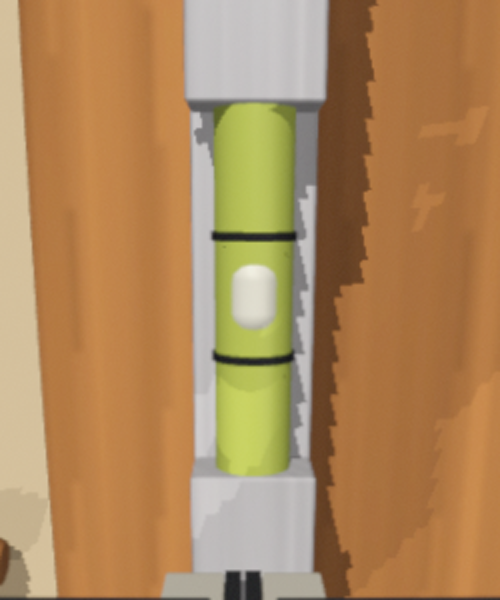

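```bash
python3 -c "
from h2 import *
s=ctrl.snapshot('scene');cv2.imwrite('pics/s20.png',s['image'][:,:,::-1])
o=ctrl.get_obs();print(o['clock'],o['force']);print(ctrl.close_job())"
```

```text
36.9 [-2.60777115 -0.64574322  9.14379128]
the job is handed in; nothing more can be done
None
```

View pics/s20.png

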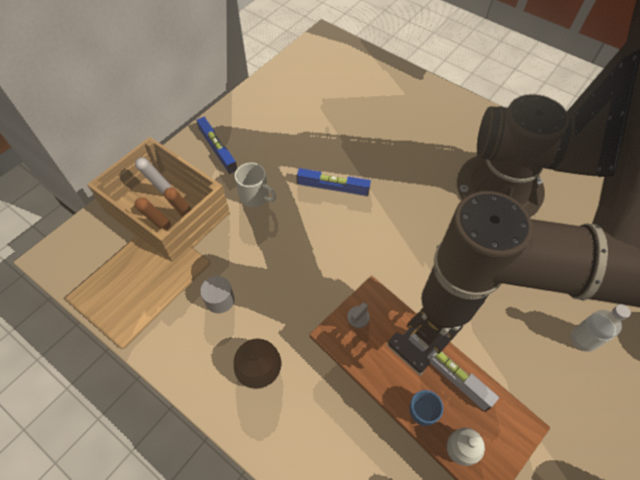

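The job is handed in at 36.9 s. The aluminium level lies along the free front of the shelf, the bubble is centred, and the arm is still pressing the level down.

I laid the level on the board, let go, and turned the foot about 2.6 rad clockwise until the bubble was centred.

- **Correction before the final push:** two trial pushes moved the bubble about 1.4 mm off centre towards the fixed-leg end. I lifted off, turned the foot another 0.14 rad to split that shift, and pressed again on the block at the foot end, about 62 mm from the level's middle.
- **Last checks while pushing:** the push read 9.0 to 10.3 N, mostly about 9.5 N, and 9.1 N just before hand-in. There was also about 3 N sideways. The bubble sat still, about 0.8 mm off centre and clear of both rings.
- **Without the push:** the bubble sat about 1.0 mm off centre the other way, also between the rings.
- **Rest of the scene:** in the last picture the cup, jar, blue levels and other things look unmoved.

The first two move calls were refused because rows were missing some of the four values. Nothing moved in those calls. No check failed.

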